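Shut and lock the vacuum sealer's filter hatch

TASK

The filter hatch on the sloping front of the vacuum sealer has been left ajar. Press it down until it is fully shut, then take the flat-bladed key from its block, put the blade into the slotted lock on the hatch and turn the lock clockwise a quarter turn to its stop. Finally put the key back upright in its block, fully down, and leave everything else on the table where it stands.

Things in the scene. Friction and masses are not known exactly. Their poses are not given: they have to be found in the camera images.
- sealer: vacuum sealer, fixed: low stainless wedge 320 mm wide (y), 260 mm deep (x), 133 mm high at the back. Origin on the table, mid-width, 140 mm behind its front edge; x points front to back, y to its left. From the 45 mm high front edge a face slopes up towards the back at 25 degrees from level. The hatch is on the slope's left part (middle at y = +70 mm), a control panel on the right
- hatch (a joint): opening angle of the hatch, rad: 0 fully shut (flat on the slope, outer face 25 degrees from level), up to 0.7 open. Grey plate 140 mm (down the slope) x 130 mm wide x 8 mm thick, hinged at its upper edge; the free edge is the lower one, to the sealer's front. Stiff hinge: it stays where it is left; about 3 N at the free edge moves it
- hatch_press (a point): point 2 mm above the outer face on the black strip near the hatch's free edge, mid-width: press here. Turns with the hatch: x points up the hatch to the hinge, y along the hinge line, z out of the outer face; opening is a positive turn about y. The hinge line lies 122 mm along +x and 10 mm along -z from here
- lock (a joint): angle of the slotted lock on the hatch, rad: 0 unlocked (slot along the hinge line), 1.5 at its stop, locked (slot up and down the hatch). Grows when turned clockwise as seen looking at the hatch's outer face. Stays where it is left; turns at about 0.06 N m
- lock_slot (a point): middle of the slot's mouth on the lock: a steel disc 54 mm across, standing 15 mm out of the hatch's outer face, on the hatch's mid-line 68 mm from the hinge. Slot 9 mm wide, 12 mm deep, right across the disc, open at both ends. x runs along the slot (either end will do), z out of the hatch along the lock's axis; turns with lock and hatch
- key_grip (a point): middle of the key's handle, half-way up it. Black handle 60 mm tall, 45 mm wide (y), 20 mm thick (x, the way to grip it). z points up along the key to the handle's top 30 mm above; the guard's underside is 36 mm and the blade's tip 81 mm below this point
- key: the whole key, 111 mm long, about 150 g: handle on top, then a steel guard plate 36 x 60 x 6 mm (x, y, z), then a steel blade 45 mm long, 40 mm wide (y), 5 mm thick (x), thinned to 3 mm at the tip. Origin at the blade's tip, z up to the handle. At the start it stands upright in the block, guard resting on the block's top
- holder_hole0 (a point): middle of the slot's mouth in the key's block, on its top face 55 mm above the table; x across the slot, y along it, z up. White block 75 x 100 x 55 mm (x, y, z), fixed; slot 17 mm wide (x), 53 mm long (y), 50 mm deep. With the key in place key_grip is 36 mm above this point; the key fits either way round
- crock: white ceramic crock, 100 mm across, 110 mm high, open on top; loose, leave it alone. Origin at the middle of its underside
- oil: clear glass bottle with green cap, 64 mm across, 200 mm high; loose, leave it alone. Origin at the middle of its underside
- jar: amber glass jar, 76 mm across, 100 mm high; loose, leave it alone. Origin at the middle of its underside
- bowl: steel bowl, 160 mm across, 60 mm high; loose, leave it alone. Origin at the middle of its underside
- pan: white open food tub, 170 x 110 x 65 mm (x, y, z); loose, leave it alone. Origin at the middle of its underside
- spatula: wooden spatula lying flat, 200 mm long; loose, leave it alone. Origin at the middle of its underside line, long axis x
- mill: dark wooden pepper mill, 56 mm across, 155 mm high; loose, leave it alone. Origin at the middle of its underside
Mind the look-alikes: they are no part of the job. Leave any purple or red look-alike of the key alone. Leave any blue look-alike of the part that bears holder_hole0 alone.

How it is judged:
By the outcome, as a careful person would: the job done as asked, in the order asked, and still so for the second after the job is handed in, with the robot touching nothing.
It also fails if it takes over 69 s, if anything falls off the work surface, if the arm or the gripper's body presses on something with over 40 N, if the wrist force passes 120 N, or if a joint passes its speed limit or range.

ROBOT

A 6-joint arm with a two-finger parallel gripper is mounted at the origin on the work surface. World frame = base frame: x ahead of the robot, y to its left, z up, the work surface at z = 0. Lengths are in m, angles in rad, forces in N, time in s.
With the tool pointing down it reaches from about 0.375 to 0.9 m from the base axis. Payload 3.1 kg.
Tool frame: the origin (TCP) lies on the centre line of the jaws, within the pads' length; the fingertips stand 25 mm ahead of it and the grasp point (between the pads) lies 6 mm ahead of it (manip.tips_ahead is the distance from the TCP to the fingertips, in m); z points along the fingers, y is the direction in which the jaws open and shut (so a half turn about z gives the same grasp; the last joint's range is limited). The gripper opens to 85 mm and grips with 20 to 120 N. Pads are 22 mm wide; open, the fingers measure 114 mm over their backs; the gripper's body (76 mm by 85 mm) begins 54 mm behind the grasp point. The pads swing forward as they close: fully open they stand 13 mm farther back than shut.
Start: joints at [-1.403, 0.527, 1.433, -0, 1.181, -0.178], TCP at [0.212, -0.588, 0.256] pointing down, gripper open.
Joint ranges: [-3.08, 3.08], [-0.75, 2.2], [0.22, 2.44], [-1.43, 4.57], [0, 2.65], [-2.85, 2.85]. Speed limits (rad/s): [2.79, 2.79, 3.14, 3.14, 3.14, 3.14].

INTERFACE

Orientations are given as a unit quaternion [x, y, z, w].
In Python, from station import manip gives the robot as it stands.
- The arm moves only by the tool play_rows, never from a script. Its argument "steps" is a list that holds one entry, the list of rows, each a list of 6 numbers: the shift along the tool's x, y, z in m, then the turn, a rotation vector about the tool's x, y, z in degrees. In form: [[[x, y, z, rx, ry, rz], ...]]. A call has 1 to 10 rows; each row shifts and turns the commanded pose from where the row before left it, along the tool's axes as they then stand; what a row does not reach is not made up. A row lasts 1/8 s, in which the tool goes at most 62.5 mm and 10.7 degrees, less where a joint would pass 70% of its speed; a pose out of reach is approached as far as the arm can. A call is refused whole if a number of a shift passes 0.0625 or a number of a turn 10.7, either way. A call with a gripper value outside its range is refused whole. "fingers" is the opening, from 0 (shut) to 1 (fully open), set as the call begins (left out, the last holds). The fingers move at their own pace and stop on an object; "squeeze" is the grip in N (left out, the last holds). Time passes only in rows, so rows that do not move let the fingers close. It gives the time, the measured TCP pose, the force and the opening at its end, in the units of the state.
- manip.sense(): the state, without advancing time (a new reading comes with each control period).
- manip.snapshot(name): name is "scene" or "side" or "wrist"; returns a dict with "img" (420x560x3 uint8, red, green, blue), "K" (3x3 intrinsics, pixels), "world_from_camera" (4x4, takes a point from camera to world coordinates). Camera axes: x right, y down, z forward; pixel columns grow to the right and rows downward; lengths in m; the calibration is good to about 2 mm. The wrist camera is an equidistant fisheye: a pixel r from the principal point sees the ray r / f radians off the axis. A picture is of the moment at which its call begins. There is no depth.
- manip.sign_off(): hands the job in, once; it reports no verdict.
Trained networks look in a picture, given as the dict that the camera call returned (one of the last four; its "shot" number tells which), for a name from the list of things; names that differ only in an ending like _2 or _b are one class to them, and where a whole thing is asked for, a point or a joint stands for the part that bears it (a point fixed in the world has none). Each returns a list of dicts, best first, with "score" (0 to 1); they miss things now and then, are a little off and sometimes report something else, mostly with a low value. They report only what shows in the picture. A call takes as long as a camera call. They do not tell look-alikes from the thing itself.
- manip.regions_of(label, picture): "pixels" (420x560 bool, what is visible of it) and "rect" ([left, top, right, bottom] in pixels, round what is visible of it).
- manip.pinpoint(label, picture): "point" ([column, row] in pixels: a listed point, or the origin of a listed thing).
The state is a dict: "t": time; "q": joint angles; "qd": joint speeds; "tau": joint torques, N m; "tcp_pos": TCP position; "tool_rot": TCP orientation; "force": force on the tool from outside, world axes, zero at the start; "ft_torque": the same for the moment, N m; "finger_gap": opening from 0.0 (shut) to 1.0 (fully open).
Only numpy, scipy, OpenCV 4.12 (cv2) and the standard library are available. Lean on these libraries where they do the work, as an engineer would, in place of code of your own. Each camera call takes 0.05 s, during which the arm holds its last target.

## Working session

There is one attempt and no reset: what is moved stays moved. The work goes in short steps, Python scripts to look and compute and a tool call to move; the robot and the scene stay as the last step left them, time stands still between calls to the robot, and variables do not carry over. Pictures are saved under pics/ and viewed, and the job is handed in when it is done.

Besides the shell and the picture viewer there is one more tool, called after "Emit:" as a command line: name --argument value ..., lists and objects as JSON in quotes. play_rows: Moves the arm, as the interface text tells. Its arguments: {"type":"object","properties":{"steps":{"type":"array"},"fingers":{"type":"number"},"squeeze":{"type":"number"}},"required":["steps"]}

```bash
ls; mkdir -p pics; python3 - <<'E'
from station import manip
import cv2,pickle
print(manip.sense())
for n in("scene","side","wrist"):
    s=manip.snapshot(n); cv2.imwrite(f"pics/{n}0.png",s["img"][:,:,::-1]); pickle.dump(s,open(f"{n}0.pkl","wb"))
    print(n,s["K"],s["world_from_camera"],s.get("shot"))
    for l in ("hatch_press","lock_slot","key_grip","key","holder_hole0","sealer"):
        print(l,[(r["point"],round(r["score"],2)) for r in manip.pinpoint(l,s)][:4])
E
```

```text
pics
{'t': 0.0, 'q': array([-1.40252593e+00,  5.28479748e-01,  1.43391556e+00,  1.81910270e-05,
        1.18143381e+00, -1.78466746e-01]), 'qd': array([-1.35731382e-03, -4.68464444e-04,  1.15491402e-03,  5.15957963e-05,
        7.03710699e-04, -3.85832242e-04]), 'tau': array([-4.54323763e-04, -4.42351592e+01, -1.78020823e+01, -4.67210939e-04,
        8.36014864e-03, -2.46550151e-06]), 'tcp_pos': array([ 0.21233059, -0.58710621,  0.25532102]), 'tool_rot': array([ 9.85009255e-01,  1.72497877e-01,  1.41116916e-05, -1.11817936e-03]), 'force': array([ 0.12320316, -0.16194062,  0.06919589]), 'ft_torque': array([ 0.05983446,  0.01458214, -0.00610508]), 'finger_gap': 1.0031203406478295}
scene [[404.60810931   0.         278.1034091 ]
 [  0.         404.60810931 212.69918389]
 [  0.           0.           1.        ]] [[ 0.20850359  0.8218357  -0.53020029  1.2323428 ]
 [ 0.97793544 -0.18238699  0.10186887 -0.14251456]
 [-0.01298216 -0.53974167 -0.84173059  1.22826375]
 [ 0.          0.          0.          1.        ]] 1
hatch_press [([269.2, 204.1], 0.76)]
lock_slot [([280.2, 212.4], 0.45)]

[... 709 characters left out ...]
, 0.84), ([272.9, 285.8], 0.76)]
key [([312.0, 327.4], 0.87), ([268.8, 311.7], 0.77), ([233.1, 293.1], 0.59)]
holder_hole0 [([270.3, 296.4], 0.82), ([331.9, 272.8], 0.79)]
sealer [([243.3, 224.2], 0.59)]
wrist [[325.1922621    0.         278.4573536 ]
 [  0.         325.1922621  209.42527413]
 [  0.           0.           1.        ]] [[ 3.38931925e-01 -9.05851139e-01 -2.54084363e-01  2.75926301e-01]
 [-9.40810599e-01 -3.26553667e-01 -9.07640907e-02 -5.64921261e-01]
 [-7.53425465e-04  2.69808109e-01 -9.62913816e-01  3.74378760e-01]
 [ 0.00000000e+00  0.00000000e+00  0.00000000e+00  1.00000000e+00]] 3
hatch_press []
lock_slot [([309.9, 6.5], 0.41)]
key_grip []
key []
holder_hole0 []
sealer []
```

```bash
python3 - <<'E'
import cv2
for n in("scene","side"):
    i=cv2.imread(f"pics/{n}0.png")
    c=i[110:320,180:460] if n=="scene" else i[150:360,170:450]
    cv2.imwrite(f"pics/{n}0c.png",cv2.resize(c,None,fx=2.8,fy=2.8,interpolation=cv2.INTER_CUBIC))
E
```

```text
(no output)
```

View pics/scene0.png

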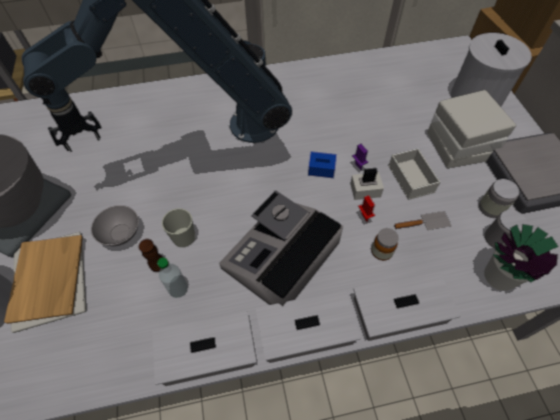

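View pics/side0.png

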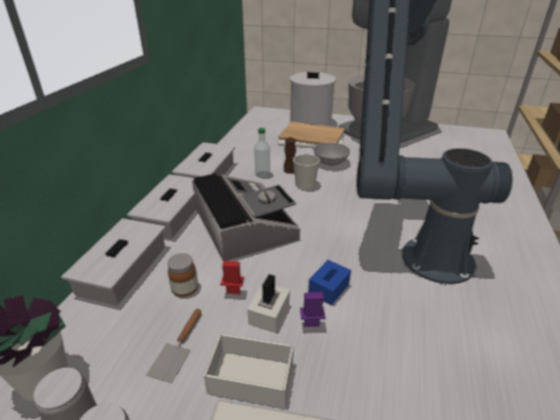

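```bash
sleep 0
```

```text
(no output)
```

View pics/scene0c.png

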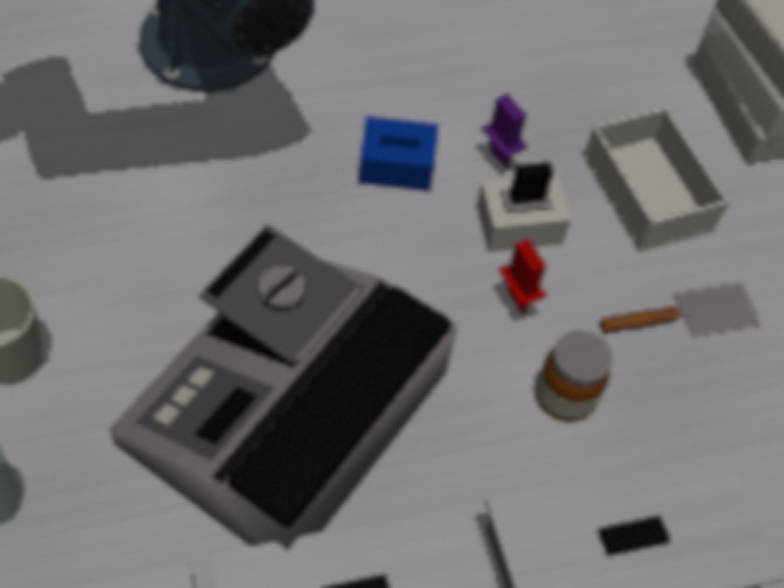

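View pics/side0c.png

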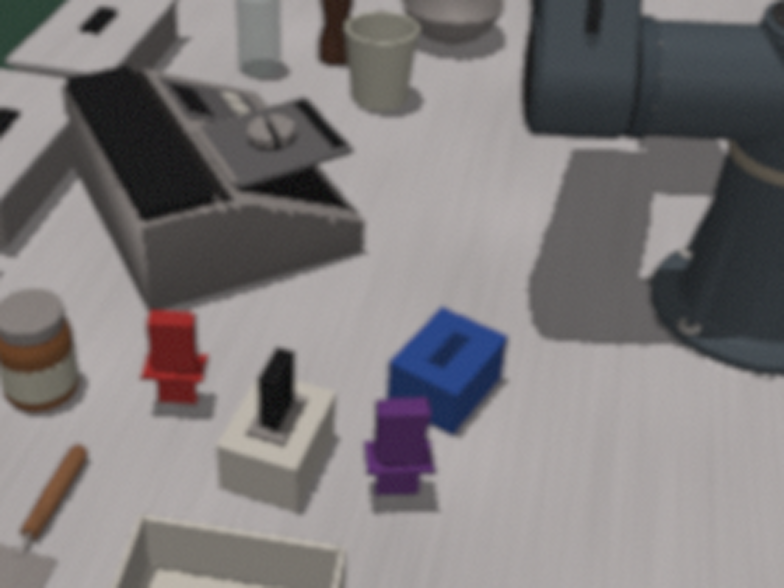

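Key candidates: black handle in the white block (scene 370,175), purple one (360,155), red one (368,208). I choose the black one. Block candidates: white (367,184) and blue (322,164). I choose the white one. The hatch free edge with its black strip is near scene (264,204).

```bash
cat > h.py <<'E'
import numpy as np,pickle,cv2
from scipy.optimize import least_squares
from scipy.spatial.transform import Rotation as R
def ray(s,p,fish=False):
    K=s["K"];T=s["world_from_camera"]
    x=(p[0]-K[0,2])/K[0,0];y=(p[1]-K[1,2])/K[1,1]
    if fish:
        r=np.hypot(x,y); d=np.array([x/r*np.sin(r),y/r*np.sin(r),np.cos(r)]) if r>1e-9 else np.array([0,0,1.])
    else: d=np.array([x,y,1.]);d/=np.linalg.norm(d)
    return T[:3,3],T[:3,:3]@d
def proj(s,P,fish=False):
    K=s["K"];T=s["world_from_camera"];c=(np.atleast_2d(P)-T[:3,3])@T[:3,:3]
    if fish:
        rr=np.hypot(c[:,0],c[:,1]);th=np.arctan2(rr,c[:,2]);k=th/np.maximum(rr,1e-9)
        u=c[:,0]*k;v=c[:,1]*k
    else: u=c[:,0]/c[:,2];v=c[:,1]/c[:,2]
    return np.c_[u*K[0,0]+K[0,2],v*K[1,1]+K[1,2]]
def tri(obs): # list of (s,p,fish)
    A=np.zeros((3,3));b=np.zeros(3)
    for s,p,f in obs:
        o,d=ray(s,p,f);M=np.eye(3)-np.outer(d,d);A+=M;b+=M@o
    X=np.linalg.solve(A,b)
    return X,[np.round(proj(s,X,f)[0]-p,1) for s,p,f in obs]
def onz(s,p,z,fish=False):
    o,d=ray(s,p,fish);return o+d*(z-o[2])/d[2]
E
python3 - <<'E'
from h import *
a=pickle.load(open("scene0.pkl","rb"));b=pickle.load(open("side0.pkl","rb"))
for n,p,q in [("press",(269.2,204.1),(283.8,196.5)),("slot",(280.2,212.4),(269.2,194.9)),("grip",(370.6,175.3),(272.9,285.8)),("hole",(362.4,180.2),(270.3,296.4)),("hole2",(367.5,182.5),(270.3,298)),("key",(364.6,188.9),(268.8,311.7)),
 ("hatchfreeL",(180+268/2.8,110+228/2.8),(170+352/2.8,150+150/2.8)),("freeR",(180+203/2.8,110+297/2.8),(170+310/2.8,150+98/2.8)),("hingeL",(180+365/2.8,110+287/2.8),(170+240/2.8,150+187/2.8)),
 ("backL",(180+455/2.8,110+327/2.8),(170+147/2.8,150+222/2.8)),("frontL",(0,0),(0,0))]:
    if p[0]: print(n,*[np.round(v,4) for v in tri([(a,p,0),(b,q,0)])])
# block top corners z=.055 in scene & side
for s,c,o in [(a,[(482,188),(480,250),(568,240)],(180,110)),(b,[(218,435),(300,465),(335,390),(270,365)],(170,150))]:
    for p in c: print(np.round(onz(s,(o[0]+p[0]/2.8,o[1]+p[1]/2.8),.055),4))
i=cv2.imread("pics/scene0.png")[140:230,330:420];cv2.imwrite("pics/k1.png",cv2.resize(i,None,fx=6,fy=6,interpolation=cv2.INTER_CUBIC))
i=cv2.imread("pics/side0.png")[250:340,235:325];cv2.imwrite("pics/k2.png",cv2.resize(i,None,fx=6,fy=6,interpolation=cv2.INTER_CUBIC))
E
```

```text
press [ 0.4922 -0.0311  0.1197] [[-0.5 -0.5]
 [-0.6  0.4]]
slot [ 0.5362 -0.0055  0.1317] [[-1.1 -1.3]
 [-1.5  0.9]]
grip [0.4254 0.3428 0.0926] [[-1.8 -1.8]
 [-3.3  1.6]]
hole [0.4243 0.3297 0.0516] [[ 0.8  0.7]
 [ 1.4 -0.7]]
hole2 [0.4289 0.341  0.0503] [[-0.9 -0.9]
 [-1.7  0.8]]
key [0.4286 0.3419 0.0045] [[ 0.1  0. ]
 [ 0.1 -0. ]]
hatchfreeL [4.460e-01 3.000e-04 1.199e-01] [[-0.6 -0.7]
 [-0.8  0.5]]
freeR [ 0.523  -0.0947  0.1198] [[-1.1 -1.3]
 [-1.4  0.9]]
hingeL [0.5475 0.0938 0.1126] [[-0.9 -0.9]
 [-1.2  0.7]]
backL [0.621  0.1797 0.1119] [[-1.3 -1.2]
 [-1.8  0.8]]
[0.4013 0.2947 0.055 ]
[0.4944 0.2624 0.055 ]
[0.5038 0.3749 0.055 ]
[0.4705 0.3803 0.055 ]
[0.3918 0.3931 0.055 ]
[0.3852 0.2986 0.055 ]
[0.4524 0.2837 0.055 ]
```

View pics/k1.png

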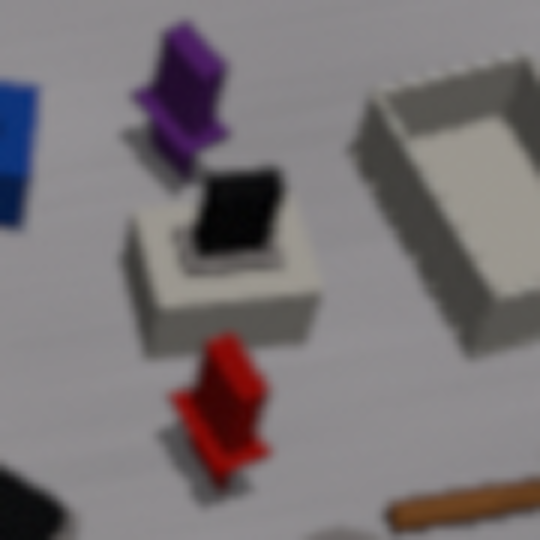

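View pics/k2.png

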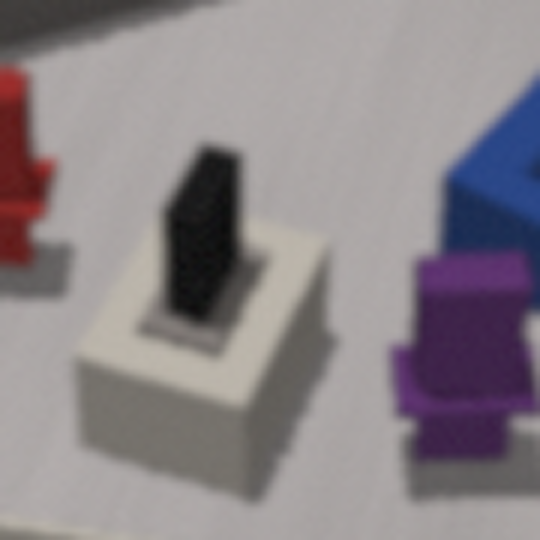

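```bash
cat >> h.py <<'E'
def rows(p0,q0,p1,q1,n=None,vmax=.06,wmax=10.5):
    """rows from pose 0 to pose 1 (straight line, constant turn); q as Rotation"""
    p0=np.array(p0);p1=np.array(p1);rv=(q0.inv()*q1).as_rotvec()
    k=int(np.ceil(max(np.abs(p1-p0).max()/vmax*1.0,np.linalg.norm(p1-p0)/vmax,np.degrees(np.linalg.norm(rv))/wmax,1)))
    n=n or k; out=[]; q=q0;p=p0.copy()
    for i in range(n):
        d=q.inv().apply(p0+(p1-p0)*(i+1)/n-p)
        r=(q.inv()*(q0*R.from_rotvec(rv*(i+1)/n))).as_rotvec(degrees=True)
        row=[round(float(v),4) for v in d]+[round(float(v),2) for v in r]
        out.append([v+0.0 for v in row]); p=p+q.apply(row[:3]); q=q*R.from_rotvec(row[3:],degrees=True)
    return out
def show(rs):
    for i in range(0,len(rs),10): print("["+str(rs[i:i+10])+"]")
def toolR(yaz,tilt_dir=None,tilt=0):
    """tool down with tool y at azimuth yaz(deg); then tilt: tool z leans toward tilt_dir(deg) by tilt deg"""
    y=np.array([np.cos(np.radians(yaz)),np.sin(np.radians(yaz)),0]);z=np.array([0,0,-1.]);x=np.cross(y,z)
    q=R.from_matrix(np.c_[x,y,z])
    if tilt:
        a=np.radians(tilt_dir);ax=np.array([np.cos(a+np.pi/2),np.sin(a+np.pi/2),0])
        q=R.from_rotvec(-np.radians(tilt)*ax)*q
    return q
E
python3 - <<'E'
from h import *
q0=R.from_quat([.985009,.1725,0,-.0011]); print(q0.as_matrix().round(2))
show(rows([.2123,-.5871,.2553],q0,[.575,-.07,.28],toolR(35),n=11))
print(toolR(0,0,25).as_matrix().round(2))
E
```

```text
[[ 0.94  0.34 -0.  ]
 [ 0.34 -0.94  0.  ]
 [ 0.   -0.   -1.  ]]
[[[0.047, -0.033, -0.0022, -0.01, -0.01, -9.56], [0.0518, -0.0248, -0.0021, 0.0, -0.01, -9.56], [0.0552, -0.0158, -0.0022, -0.01, -0.01, -9.55], [0.0571, -0.0064, -0.0022, 0.0, -0.02, -9.56], [0.0573, 0.0032, -0.0022, -0.01, -0.01, -9.56], [0.056, 0.0126, -0.0022, -0.01, -0.01, -9.56], [0.0532, 0.0217, -0.0023, 0.0, -0.01, -9.55], [0.0488, 0.0303, -0.0022, -0.01, -0.01, -9.56], [0.043, 0.0379, -0.0022, 0.0, -0.01, -9.56], [0.0362, 0.0446, -0.0023, -0.01, -0.02, -9.56]]]
[[[0.0283, 0.05, -0.0022, -0.01, -0.01, -9.55]]]
[[ 0.    0.91  0.42]
 [ 1.    0.    0.  ]
 [ 0.    0.42 -0.91]]
```

Emit:
play_rows --steps '[[[0.047,-0.033,-0.002,0,0,-9.6],[0.052,-0.025,-0.002,0,0,-9.6],[0.055,-0.016,-0.002,0,0,-9.6],[0.057,-0.006,-0.002,0,0,-9.6],[0.057,0.003,-0.002,0,0,-9.6],[0.056,0.013,-0.002,0,0,-9.6],[0.053,0.022,-0.002,0,0,-9.6],[0.049,0.03,-0.002,0,0,-9.6],[0.043,0.038,-0.002,0,0,-9.6],[0.036,0.045,-0.002,0,0,-9.6]]]' --fingers 0

```text
t: 2.3
tcp_pos: [0.5422, -0.1154, 0.2767]
tool_rot: [0.529, 0.849, -0.0, 0.0]
force: [0.4, -1.5, 0.9]
finger_gap: -0.005
```

Emit:
play_rows --steps '[[[0.028,0.05,-0.002,0,0,-9.6],[0,0,0,0,0,0]]]'

```text
t: 2.55
tcp_pos: [0.5758, -0.0666, 0.2785]
tool_rot: [0.455, 0.89, 0.001, 0.001]
force: [-0.8, 0.6, 0.2]
finger_gap: -0.002
```

```bash
python3 - <<'E'
from station import manip
import cv2,pickle
print(manip.sense())
for n in("scene","wrist"):
    s=manip.snapshot(n); cv2.imwrite(f"pics/{n}1.png",s["img"][:,:,::-1]); pickle.dump(s,open(f"{n}1.pkl","wb"))
    for l in ("hatch_press","lock_slot","key_grip","holder_hole0"):
        print(l,[(r["point"],round(r["score"],2)) for r in manip.pinpoint(l,s)][:4])
E
```

```text
{'t': 2.55, 'q': array([-3.08308970e-01,  4.40290144e-01,  1.52498593e+00,  9.42429561e-04,
        1.17465113e+00, -9.33715170e-01]), 'qd': array([-0.06831514, -0.01177703,  0.04329079, -0.04384238,  0.00629317,
        0.01873464]), 'tau': array([  1.53220821, -40.05781174, -18.22750926,   0.27026908,
        -0.05279203,  -0.08516583]), 'tcp_pos': array([ 0.57575686, -0.06661703,  0.27854378]), 'tool_rot': array([4.55448827e-01, 8.90261469e-01, 5.65283402e-04, 7.50335139e-04]), 'force': array([-0.79529358,  0.61880265,  0.23357349]), 'ft_torque': array([ 0.01111544,  0.01671396, -0.01383921]), 'finger_gap': -0.0023414457016825907}
hatch_press []
lock_slot [([280.4, 211.2], 0.76)]
key_grip [([368.9, 172.4], 0.76), ([367.8, 207.4], 0.75), ([358.0, 154.5], 0.52), ([366.3, 183.3], 0.44)]
holder_hole0 [([367.0, 183.0], 0.81), ([321.1, 161.7], 0.81)]
hatch_press [([226.0, 119.1], 0.79)]
lock_slot [([292.2, 107.9], 0.57)]
key_grip [([128.4, 289.7], 0.21)]
holder_hole0 []
```

View pics/wrist1.png

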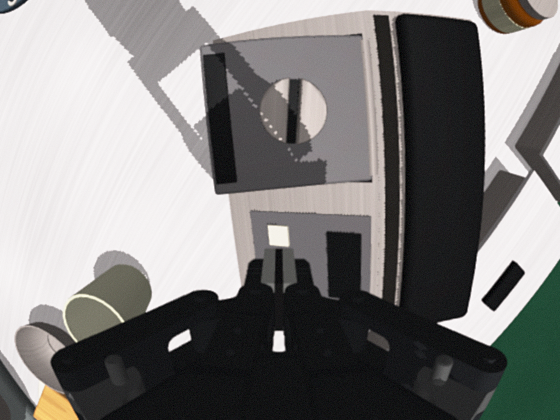

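```bash
cat >> h.py <<'E'
def hatchR(yaw,a): # x up hatch to hinge, tilt a rad from level (positive: hinge higher)
    return R.from_euler('z',yaw)*R.from_euler('y',-a)
E
python3 - <<'E'
from h import *
a=pickle.load(open("scene0.pkl","rb"));b=pickle.load(open("side0.pkl","rb"));w=pickle.load(open("wrist1.pkl","rb"))
for n,box,im in (("a",(245,180,325,250),a),("b",(235,170,305,225),b),("w",(190,20,390,210),w)):
    f=780/(box[2]-box[0]);c=im["img"][box[1]:box[3],box[0]:box[2],::-1];k=min(f,590/(box[3]-box[1]))
    cv2.imwrite(f"pics/h_{n}.png",cv2.resize(c,None,fx=k,fy=k,interpolation=cv2.INTER_CUBIC));print(n,k)
m=lambda u,y,z:np.array([-u,y,z])
FL,FR,HL,HR=m(.14,.065,.008),m(.14,-.065,.008),m(0,.065,.008),m(0,-.065,.008)
S=m(.068,0,.023)
S2=m(.068,0,.023)
obs=[(w,1,FL,(202,48)),(w,1,FR,(215,194)),(w,1,HL,(362,35)),(w,1,HR,(371,181)),(w,1,S,(294,111)),
 (a,0,FL,(180+268/2.8,110+228/2.8)),(a,0,FR,(180+203/2.8,110+297/2.8)),(a,0,HL,(180+365/2.8,110+287/2.8)),(a,0,HR,(180+295/2.8,110+362/2.8)),(a,0,S,(180+283/2.8,110+286/2.8)),
 (b,0,FL,(170+352/2.8,150+150/2.8)),(b,0,FR,(170+307/2.8,150+98/2.8)),(b,0,S,(170+272/2.8,150+130/2.8))]
def res(x):
    q=hatchR(x[3],x[4]);return np.concatenate([(proj(s,x[:3]+q.apply(P),f)[0]-p)*(1 if f else 1) for s,f,P,p in obs])
s=least_squares(res,[.6,.05,.11,.7,0],loss='soft_l1');print(s.x.round(4),np.degrees(s.x[3:]),s.fun.reshape(-1,2).round(1).tolist())
E
```

```text
a 8.428571428571429
b 10.727272727272727
w 3.1052631578947367
[ 0.5894  0.0406  0.1047  0.6987 -0.0482] [40.03521344 -2.76399652] [[-0.3, -0.9], [1.5, -0.2], [0.4, 2.2], [0.4, -0.9], [-0.3, 0.4], [-0.8, -1.8], [-2.3, -0.7], [-1.8, -0.7], [-0.9, 0.2], [-0.9, -0.6], [0.7, 0.9], [-0.5, 0.3], [-0.4, -0.0]]
```

View pics/h_w.png

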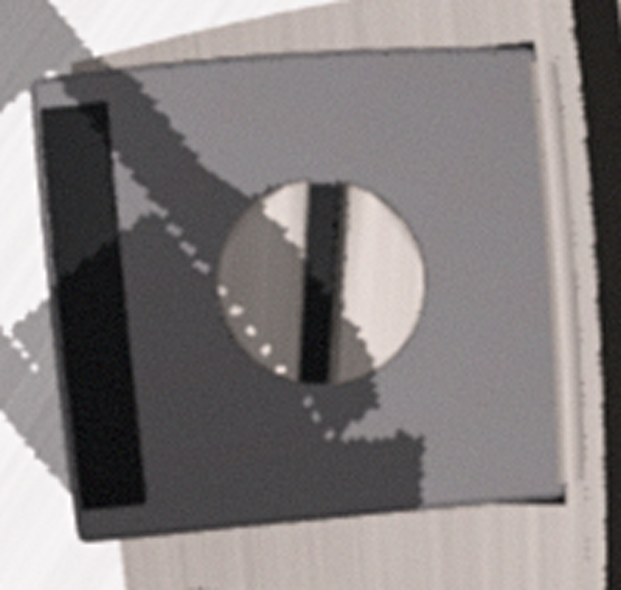

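View pics/h_b.png

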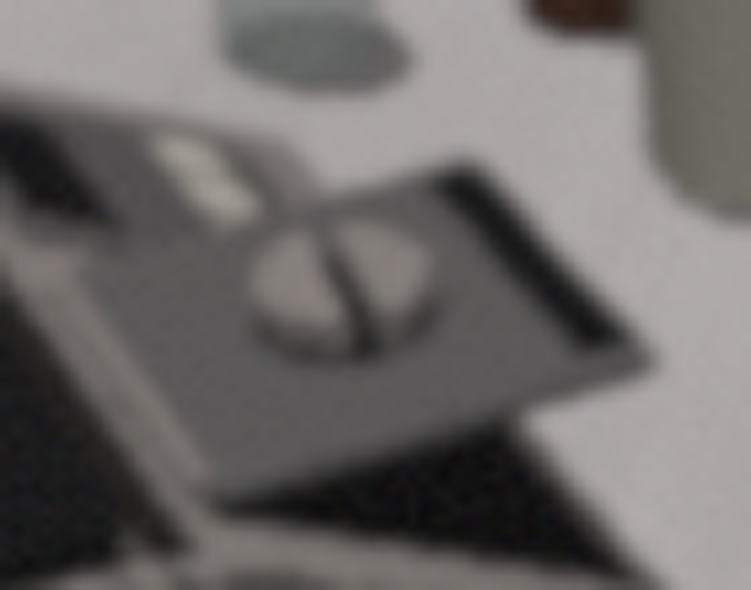

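View pics/h_a.png

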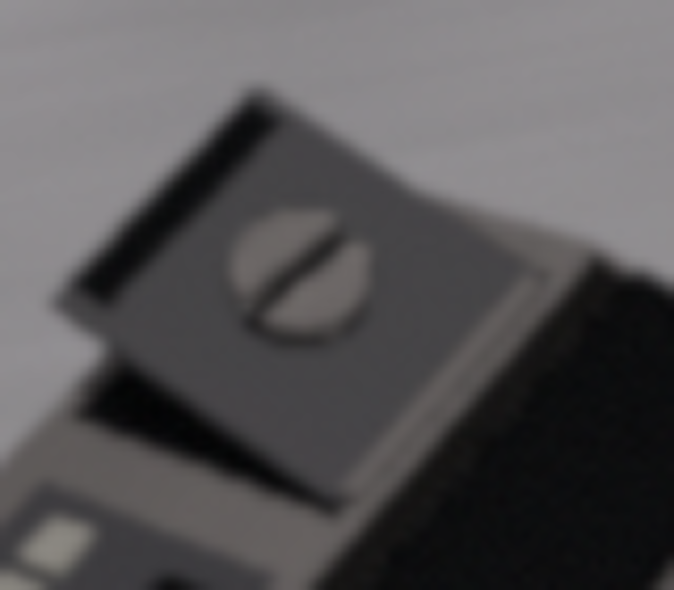

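```bash
cat > fit.py <<'E'
from h import *
a=pickle.load(open("scene0.pkl","rb"));b=pickle.load(open("side0.pkl","rb"));w=pickle.load(open("wrist1.pkl","rb"))
m=lambda u,y,z:np.array([-u,y,z])
FL,FR,HL,HR=m(.14,.065,.008),m(.14,-.065,.008),m(0,.065,.008),m(0,-.065,.008)
S=m(.068,0,.023)
obs=[(w,1,FL,(200.6,46.4)),(w,1,FR,(215.8,193.9)),(w,1,HL,(361.6,36.7)),(w,1,HR,(371.3,178.4)),(w,1,S,(293.7,110.5)),
 (a,0,FL,(276.1,190.9)),(a,0,FR,(251.5,216.2)),(a,0,HL,(308.5,212.6)),(a,0,HR,(285.9,238.1)),(a,0,S,(280.8,211.8)),
 (b,0,FL,(295.8,204)),(b,0,FR,(278.6,185.4)),(b,0,HL,(255,214.7)),(b,0,S,(266.9,196.1))]
W=[2 if f else 1 for _,f,_,_ in obs]
def res(x):
    q=hatchR(x[3],x[4]);return np.concatenate([(proj(s,x[:3]+q.apply(P),f)[0]-p)*k for (s,f,P,p),k in zip(obs,W)])
s=least_squares(res,[.6,.05,.11,.7,0],loss='soft_l1')
if __name__=="__main__":
    print(s.x.round(4),np.degrees(s.x[3:]),s.fun.reshape(-1,2).round(1).tolist())
    H=s.x[:3];y=s.x[3]
    for ang in (s.x[4],np.radians(25)):
        q=hatchR(y,ang);print("press",(H+q.apply([-.122,0,.010])).round(4),"slot",(H+q.apply(S)).round(4))
E
python3 fit.py
```

```text
[ 0.5885  0.0411  0.1039  0.7029 -0.0661] [40.27485976 -3.7890167 ] [[0.3, -0.1], [0.8, -0.1], [-0.2, -0.7], [-0.2, 0.9], [0.0, 0.1], [-1.2, -1.7], [-1.2, -1.1], [0.1, -0.9], [-1.3, 1.2], [-0.5, -0.4], [0.8, 0.1], [0.6, -0.5], [-0.0, 2.4], [-0.1, 0.3]]
press [ 0.4961 -0.0372  0.1219] slot [ 0.5379 -0.0018  0.1313]
press [ 0.5009 -0.0332  0.0614] slot [ 0.5341 -0.0051  0.096 ]
```

```bash
python3 - <<'E'
from h import *
from station import manip
print(manip.tips_ahead, manip.sense()["tcp_pos"])
st=manip.sense();q0=R.from_quat(st["tool_rot"]);q1=toolR(40.27,40.27,25)
z=q1.apply([0,0,1]);T=lambda p:np.array(p)-.025*z
A=T([.494,-.039,.150]);B=T([.5005,-.0335,.068]);C=T([.501,-.033,.0565])
print("A");show(rows(st["tcp_pos"],q0,A,q1,n=6));print("B");show(rows(A,q1,B,q1,n=6));print("C");show(rows(B,q1,C,q1,n=4));print(C)
E
```

```text
0.025 [ 0.57360499 -0.07092104  0.27841234]
A
[[[0.0119, -0.0095, 0.0176, -4.16, 0.18, -0.8], [0.0119, -0.0106, 0.017, -4.17, 0.18, -0.81], [0.0121, -0.0116, 0.0161, -4.16, 0.18, -0.8], [0.0122, -0.0126, 0.0153, -4.17, 0.17, -0.8], [0.0123, -0.0135, 0.0145, -4.16, 0.18, -0.81], [0.0124, -0.0143, 0.0134, -4.16, 0.18, -0.8]]]
B
[[[0.0, -0.0045, 0.013, 0.0, 0.0, 0.0], [0.0, -0.0045, 0.013, 0.0, 0.0, 0.0], [0.0, -0.0045, 0.013, 0.0, 0.0, 0.0], [0.0, -0.0045, 0.0129, 0.0, 0.0, 0.0], [0.0, -0.0044, 0.013, 0.0, 0.0, 0.0], [0.0, -0.0045, 0.013, 0.0, 0.0, 0.0]]]
C
[[[0.0, -0.0011, 0.0027, 0.0, 0.0, 0.0], [0.0, -0.001, 0.0027, 0.0, 0.0, 0.0], [0.0, -0.0011, 0.0026, 0.0, 0.0, 0.0], [0.0001, -0.001, 0.0027, 0.0, 0.0, 0.0]]]
[ 0.49293848 -0.03982941  0.07915769]
```

Emit:
play_rows --steps '[[[0.0119,-0.0095,0.0176,-4.16,0.18,-0.8],[0.0119,-0.0106,0.017,-4.16,0.18,-0.8],[0.0121,-0.0116,0.0161,-4.16,0.18,-0.8],[0.0122,-0.0126,0.0153,-4.16,0.18,-0.8],[0.0123,-0.0135,0.0145,-4.16,0.18,-0.8],[0.0124,-0.0143,0.0134,-4.16,0.18,-0.8]]]'

```text
t: 3.8
tcp_pos: [0.486, -0.0455, 0.1726]
tool_rot: [0.41, 0.886, 0.197, 0.092]
force: [0.5, -0.0, 0.0]
finger_gap: -0.0
```

Emit:
play_rows --steps '[[[0,-0.0045,0.013,0,0,0],[0,-0.0045,0.013,0,0,0],[0,-0.0045,0.013,0,0,0],[0,-0.0045,0.013,0,0,0],[0,-0.0045,0.013,0,0,0]]]'

```text
t: 4.42
tcp_pos: [0.4922, -0.0411, 0.1042]
tool_rot: [0.41, 0.886, 0.196, 0.091]
force: [1.1, 0.5, 2.4]
finger_gap: 0.003
```

Emit:
play_rows --steps '[[[0,-0.0045,0.013,0,0,0],[0,-0.001,0.0027,0,0,0]]]'

```text
t: 4.68
tcp_pos: [0.4935, -0.0401, 0.0888]
tool_rot: [0.41, 0.886, 0.197, 0.092]
force: [-10.4, -7.4, 35.9]
finger_gap: -0.005
```

```bash
python3 - <<'E'
from station import manip
import cv2,pickle
print(manip.sense()["force"],manip.sense()["tcp_pos"])
for n in("side","wrist"):
    s=manip.snapshot(n); cv2.imwrite(f"pics/{n}2.png",s["img"][:,:,::-1]); pickle.dump(s,open(f"{n}2.pkl","wb"))
c=cv2.imread("pics/side2.png")[160:250,220:320];cv2.imwrite("pics/side2c.png",cv2.resize(c,None,fx=6,fy=6,interpolation=cv2.INTER_CUBIC))
E
```

```text
[-10.37360677  -7.42418635  35.90068068] [ 0.49345736 -0.04008976  0.08878375]
```

View pics/side2c.png

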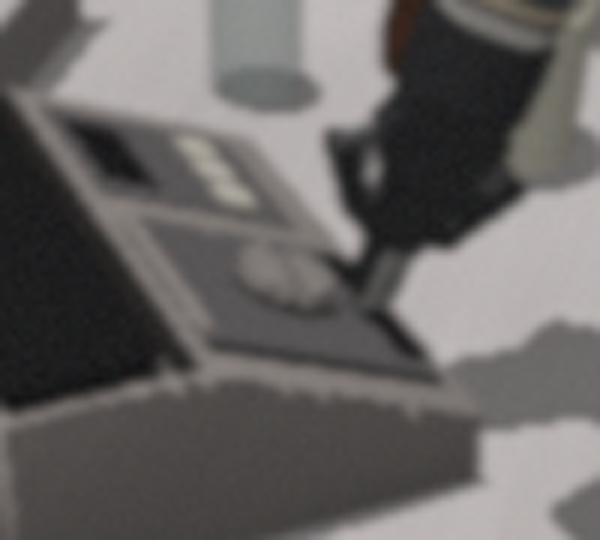

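View pics/wrist2.png

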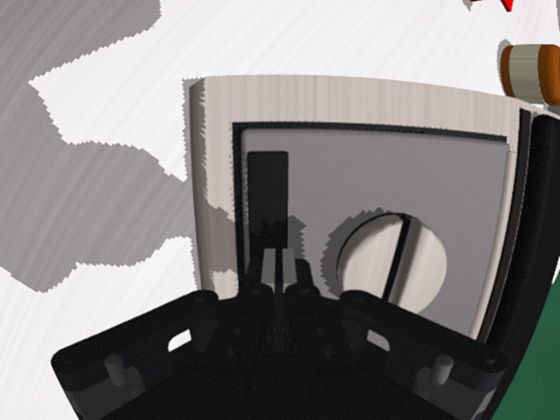

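Emit:
play_rows --steps '[[[0,0,-0.02,0,0,0],[-0.02,0,-0.04,0,0,0],[-0.03,0.01,-0.05,0,0,0],[0,0,0,0,0,0]]]'

```text
t: 5.28
tcp_pos: [0.5002, -0.1064, 0.1954]
tool_rot: [0.41, 0.886, 0.194, 0.097]
force: [0.0, 0.3, 0.9]
finger_gap: 0.003
```

```bash
python3 - <<'E'
from station import manip
import cv2,pickle
print(manip.sense()["force"],manip.sense()["tcp_pos"],manip.sense()["tool_rot"])
for n in("scene","side","wrist"):
    s=manip.snapshot(n); cv2.imwrite(f"pics/{n}3.png",s["img"][:,:,::-1]); pickle.dump(s,open(f"{n}3.pkl","wb"))
    for l in ("hatch_press","lock_slot"):
        print(n,l,[(r["point"],round(r["score"],2)) for r in manip.pinpoint(l,s)][:4])
a=cv2.imread("pics/scene3.png")[180:250,245:325];b=cv2.imread("pics/side3.png")[165:235,230:310]
k=lambda c:cv2.resize(c,None,fx=7,fy=7,interpolation=cv2.INTER_CUBIC)
cv2.imwrite("pics/a3.png",k(a));cv2.imwrite("pics/b3.png",k(b))
E
```

```text
[0.00322365 0.30113229 0.86831064] [ 0.50019637 -0.10635794  0.19541367] [0.40999685 0.88581853 0.19447293 0.09699684]
scene hatch_press [([273.8, 215.1], 0.57)]
scene lock_slot [([281.8, 258.4], 0.67), ([277.9, 215.4], 0.6)]
side hatch_press [([279.8, 211.6], 0.62)]
side lock_slot [([271.0, 202.9], 0.44)]
wrist hatch_press [([267.0, 148.8], 0.65)]
wrist lock_slot [([343.4, 151.0], 0.69)]
```

View pics/wrist3.png

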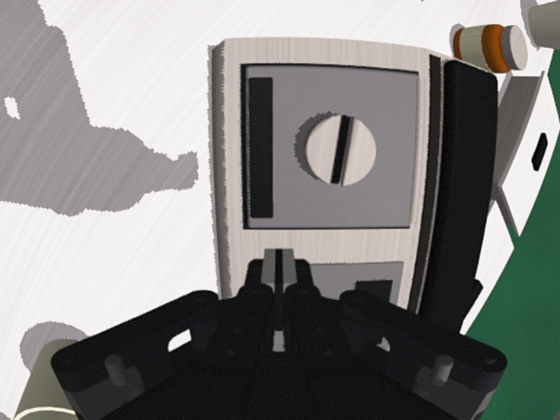

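View pics/b3.png

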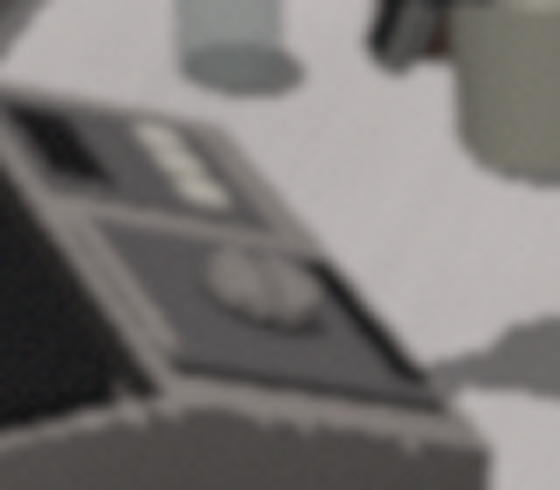

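View pics/a3.png

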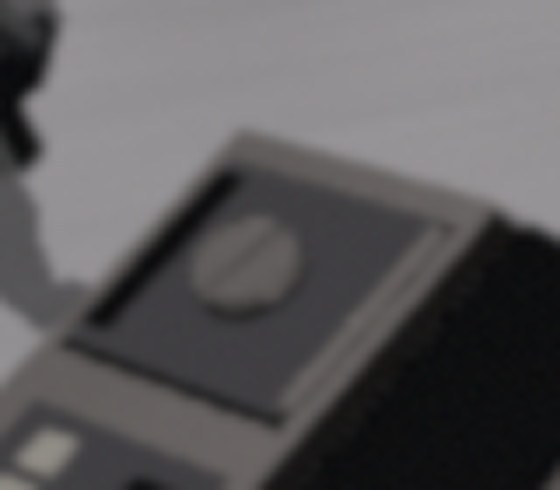

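```bash
python3 - <<'E'
import cv2
c=cv2.imread("pics/wrist3.png")[30:240,205:445];cv2.imwrite("pics/w3c.png",cv2.resize(c,None,fx=3,fy=3,interpolation=cv2.INTER_CUBIC))
E
```

```text
(no output)
```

View pics/w3c.png

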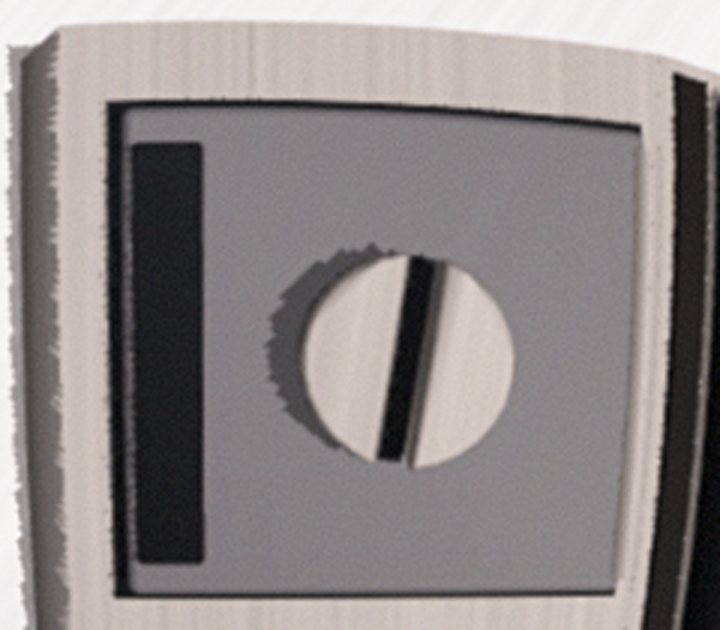

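```bash
cat > fit3.py <<'E'
from h import *
L=lambda n:pickle.load(open(n+".pkl","rb"))
a0,b0,w1,a,b,w=L("scene0"),L("side0"),L("wrist1"),L("scene3"),L("side3"),L("wrist3")
m=lambda u,y,z:np.array([-u,y,z])
FL,FR,HL,HR=m(.14,.065,.008),m(.14,-.065,.008),m(0,.065,.008),m(0,-.065,.008)
S=m(.068,0,.023)
obs0=[(w1,1,FL,(200.6,46.4)),(w1,1,FR,(215.8,193.9)),(w1,1,HL,(361.6,36.7)),(w1,1,HR,(371.3,178.4)),(w1,1,S,(293.7,110.5)),
 (a0,0,FL,(276.1,190.9)),(a0,0,FR,(251.5,216.2)),(a0,0,HL,(308.5,212.6)),(a0,0,HR,(285.9,238.1)),(a0,0,S,(280.8,211.8)),
 (b0,0,FL,(295.8,204)),(b0,0,FR,(278.6,185.4)),(b0,0,HL,(255,214.7)),(b0,0,S,(266.9,196.1))]
obs=[(w,1,FL,(247.2,65.8)),(w,1,FR,(249.2,227.2)),(w,1,HL,(418.2,72.5)),(w,1,HR,(409.2,226.5)),(w,1,S,(340.8,150.2)),
 (a,0,FL,(279.1,203.5)),(a,0,FR,(254.2,227.4)),(a,0,HL,(308.1,211.7)),(a,0,HR,(283.8,238.4)),(a,0,S,(279.9,217.1)),
 (b,0,FL,(291.3,221.7)),(b,0,FR,(275,201.4)),(b,0,HL,(254.1,215.2)),(b,0,S,(267.3,205))]
ends=[((347.7,115.7),1),((336.5,183.7),-1)]
tip=np.array([.5016,-.0333,.0661])
def res(x,full=True,wt=1.):
    r=[]
    for O,ang in ((obs0,x[4]),(obs,x[5])):
        q=hatchR(x[3],ang)
        r+=[(proj(s,x[:3]+q.apply(P),f)[0]-p)*(2 if f else 1) for s,f,P,p in O]
    c=x[6]
    for p,sg in ends: r.append((proj(w,x[:3]+q.apply(S+sg*.0263*np.array([np.sin(c),np.cos(c),0])),1)[0]-p)*2)
    r.append([q.inv().apply(tip-x[:3])[2]/.001-8,0])
    return np.concatenate(r)
s=least_squares(res,[.6,.05,.11,.7,0,.43,.1],loss='soft_l1')
if __name__=="__main__":
    x=s.x;print(x.round(4),np.degrees(x[3:]).round(2));print(s.fun.reshape(-1,2).round(1).tolist())
    for ang in (x[5],np.radians(25)):
        q=hatchR(x[3],ang);print("press",(x[:3]+q.apply([-.122,0,.010])).round(4),"slot",(x[:3]+q.apply(S)).round(4))
E
python3 fit3.py
```

```text
[ 0.5891  0.0417  0.1087  0.704  -0.0291  0.435   0.1613] [40.34 -1.67 24.92  9.24]
[[1.2, 0.0], [2.0, -0.3], [3.6, -3.6], [4.2, 2.5], [0.1, -0.2], [-1.1, -1.6], [-1.1, -1.0], [0.3, -1.7], [-1.1, 0.6], [-0.5, -0.9], [0.7, 0.2], [0.5, -0.4], [-0.2, 1.2], [-0.1, -0.3], [-4.9, -0.3], [-3.6, 0.6], [0.6, 2.0], [1.7, -0.6], [0.2, -0.2], [-1.6, -2.2], [-0.3, -0.6], [-0.2, -1.2], [0.1, -0.2], [-0.5, -1.4], [2.1, -0.1], [1.6, 0.3], [1.8, 0.6], [0.8, -0.8], [-1.0, -0.6], [-4.3, 1.2], [1.9, 0.0]]
press [ 0.5016 -0.0326  0.0664] slot [ 0.5347 -0.0045  0.1009]
press [ 0.5016 -0.0326  0.0662] slot [ 0.5347 -0.0044  0.1008]
```

```bash
python3 - <<'E'
from fit3 import *
x=s.x;q=hatchR(x[3],x[5])
for c in (0,.1,.14,.18):
    e=[proj(w,x[:3]+q.apply(S+sg*.0263*np.array([np.sin(c),np.cos(c),0])),1)[0] for sg in(1,-1)]
    d=e[0]-e[1];print(c,np.degrees(np.arctan2(d[0],-d[1])).round(2),np.linalg.norm(d))
from station import manip
st=manip.sense();q0=R.from_quat(st["tool_rot"])
show(rows(st["tcp_pos"],q0,[.425,.275,.25],toolR(-3),n=9))
E
```

```text
0 1.46 70.10572141248495
0.1 7.11 70.1221787851786
0.14 9.36 70.1229834399889
0.18 11.62 70.12046766589137
[[[0.037, 0.0218, 0.003, 2.63, -1.07, 4.74], [0.0386, 0.0188, 0.0013, 2.63, -1.06, 4.74], [0.0402, 0.0156, -0.0002, 2.63, -1.07, 4.74], [0.0412, 0.0121, -0.0015, 2.63, -1.06, 4.74], [0.0421, 0.0086, -0.0028, 2.63, -1.07, 4.73], [0.0425, 0.0049, -0.004, 2.64, -1.06, 4.74], [0.0427, 0.0012, -0.0048, 2.63, -1.07, 4.74], [0.0426, -0.0025, -0.0056, 2.63, -1.06, 4.74], [0.0421, -0.0064, -0.0062, 2.63, -1.07, 4.74]]]
```

Emit:
play_rows --steps '[[[0.037,0.0218,0.003,2.63,-1.07,4.74],[0.0386,0.0188,0.0013,2.63,-1.06,4.74],[0.0402,0.0156,0,2.63,-1.07,4.74],[0.0412,0.0121,-0.0015,2.63,-1.06,4.74],[0.0421,0.0086,-0.0028,2.63,-1.07,4.74],[0.0425,0.0049,-0.004,2.63,-1.06,4.74],[0.0427,0.0012,-0.0048,2.63,-1.07,4.74],[0.0426,-0.0025,-0.0056,2.63,-1.06,4.74],[0.0421,-0.0064,-0.0062,2.63,-1.07,4.74],[0,0,0,0,0,0]]]' --fingers 0.6

```text
t: 6.98
tcp_pos: [0.423, 0.2658, 0.2489]
tool_rot: [0.716, 0.698, 0.006, 0.002]
force: [-0.4, 0.1, -1.2]
finger_gap: 0.603
```

```bash
python3 - <<'E'
from station import manip
import cv2,pickle
st=manip.sense();print(st["tcp_pos"],st["tool_rot"],st["q"],st["finger_gap"])
for n in("wrist",):
    s=manip.snapshot(n); cv2.imwrite(f"pics/{n}4.png",s["img"][:,:,::-1]); pickle.dump(s,open(f"{n}4.pkl","wb"))
    for l in ("key_grip","holder_hole0","key"):
        print(n,l,[(r["point"],round(r["score"],2)) for r in manip.pinpoint(l,s)][:4])
E
```

```text
[0.42296314 0.26582785 0.24887915] [0.71623741 0.69782485 0.00621656 0.00241078] [3.36550097e-01 3.65278104e-01 1.75859221e+00 1.04037459e-03
 1.00441612e+00 3.62038293e-01] 0.6033659052933315
wrist key_grip [([276.5, 110.5], 0.71), ([403.0, 159.7], 0.57), ([149.4, 107.6], 0.56)]
wrist holder_hole0 [([160.3, 239.0], 0.66)]
wrist key [([276.8, 113.1], 0.65), ([176.9, 110.1], 0.64), ([378.8, 150.0], 0.59)]
```

View pics/wrist4.png

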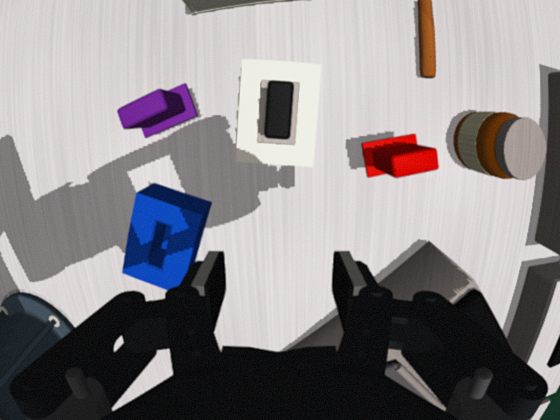

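```bash
python3 - <<'E'
import cv2
c=cv2.imread("pics/wrist4.png")[50:175,225:335];cv2.imwrite("pics/w4c.png",cv2.resize(c,None,fx=4.7,fy=4.7,interpolation=cv2.INTER_CUBIC))
E
```

```text
(no output)
```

View pics/w4c.png

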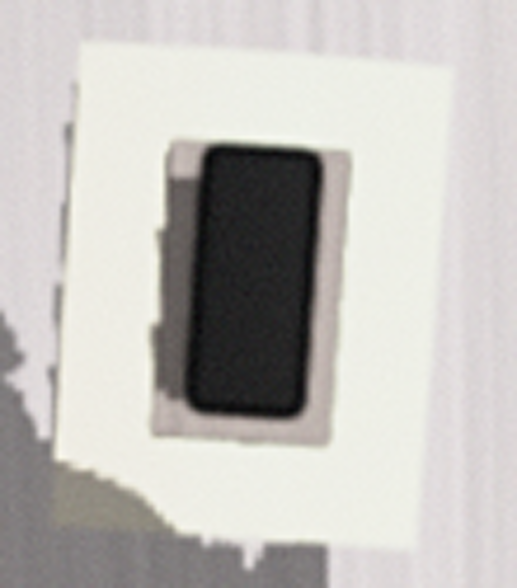

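```bash
python3 - <<'E'
from h import *
w=pickle.load(open("wrist4.pkl","rb"));a=pickle.load(open("scene0.pkl","rb"));b=pickle.load(open("side0.pkl","rb"))
f=lambda p:((p[0]+.5)/4.7-.5+225,(p[1]+.5)/4.7-.5+50)
for n,z,cs in [("block",.055,[(80,42),(453,67),(418,550),(52,523)]),("guard",.061,[(165,140),(352,152),(330,445),(152,436)]),("handle",.121,[(203,145),(322,150),(303,415),(186,410)])]:
    P=np.array([onz(w,f(c),z,1) for c in cs]);d=P[1]-P[0]+P[2]-P[3];e=P[0]-P[3]+P[1]-P[2]
    print(n,P.mean(0).round(4),"yaw x",np.degrees(np.arctan2(d[1],d[0])).round(2),"yaw y-90",np.degrees(np.arctan2(e[1],e[0])).round(2)-90,np.linalg.norm(d)/2,np.linalg.norm(e)/2)
g=lambda o,p:(o[0]+(p[0]+.5)/6-.5,o[1]+(p[1]+.5)/6-.5)
# scene/side block corners: from k1 (330,140), k2 (235,250)
for s,o,cs in [(a,(330,140),[(152,303,.055),(322,288,.055),(150,357,0),(305,343,0)]),(b,(235,250),[(75,355,.055),(245,405,.055),(328,240,.055),(80,443,0),(255,500,0)])]:
    for c in cs: print(c[2],onz(s,g(o,c),c[2])[:2].round(4))
E
```

```text
block [0.426  0.3435 0.055 ] yaw x -5.64 yaw y-90 -5.239999999999995 0.07559250415090002 0.10011530097903272
guard [0.4258 0.3433 0.061 ] yaw x -4.9 yaw y-90 -4.909999999999997 0.0362585644964268 0.059445842817774514
handle [0.4258 0.3433 0.121 ] yaw x -3.98 yaw y-90 -5.3799999999999955 0.018804822458867523 0.043003657185011646
0.055 [0.459  0.2866]
0.055 [0.4705 0.3885]
0 [0.4614 0.293 ]
0 [0.4721 0.3888]
0.055 [0.4687 0.3912]
0.055 [0.3949 0.3973]
0.055 [0.3859 0.2999]
0 [0.4695 0.3897]
0 [0.3907 0.3978]
```

```bash
python3 - <<'E'
from h import *
from station import manip
st=manip.sense();q0=R.from_quat(st["tool_rot"]);q1=toolR(-5)
print(st["tcp_pos"])
A=[.4258,.3433,.165]
show(rows(st["tcp_pos"],q0,A,q1,n=4));show(rows(A,q1,[.4258,.3433,.097],q1,n=3))
E
```

```text
[0.42260502 0.26198775 0.24823295]
[[[0.0203, 0.0, 0.0209, 0.14, -0.06, 0.8], [0.0202, -0.0003, 0.0208, 0.14, -0.05, 0.79], [0.0203, -0.0005, 0.0209, 0.13, -0.06, 0.8], [0.0204, -0.0008, 0.0208, 0.14, -0.06, 0.8]]]
[[[0.0, 0.0, 0.0227, 0.0, 0.0, 0.0], [0.0, 0.0, 0.0226, 0.0, 0.0, 0.0], [0.0, 0.0, 0.0227, 0.0, 0.0, 0.0]]]
```

Emit:
play_rows --steps '[[[0.0203,0,0.021,0.14,-0.06,0.8],[0.0203,0,0.021,0.14,-0.06,0.8],[0.0203,-0.0005,0.021,0.14,-0.06,0.8],[0.0203,-0.001,0.021,0.14,-0.06,0.8],[0,0,0,0,0,0],[0,0,0,0,0,0]]]'

```text
t: 7.92
tcp_pos: [0.4268, 0.3432, 0.1653]
tool_rot: [0.738, 0.675, 0.0, 0.0]
force: [0.1, -0.4, -0.6]
finger_gap: 0.6
```

```bash
python3 - <<'E'
from h import *
from station import manip
st=manip.sense();q0=R.from_quat(st["tool_rot"]);q1=toolR(-5)
print(st["tcp_pos"],st["qd"].round(3),st["tool_rot"])
show(rows(st["tcp_pos"],q0,[.4258,.3433,.097],q1,n=4))
E
```

```text
[0.42680127 0.34319395 0.16534972] [-0.001 -0.016 -0.006  0.002 -0.002  0.002] [7.37559845e-01 6.75281533e-01 4.60469976e-04 3.37405674e-04]
[[[0.0, -0.0003, 0.0171, 0.02, 0.0, -0.01], [0.0, -0.0002, 0.0171, 0.01, -0.01, -0.01], [0.0, -0.0003, 0.0171, 0.02, 0.0, -0.02], [0.0, -0.0003, 0.017, 0.01, 0.0, -0.01]]]
```

Emit:
play_rows --steps '[[[0,0,0.017,0,0,0],[0,-0.0005,0.017,0,0,0],[0,-0.0005,0.017,0,0,0],[0,0,0.017,0,0,0],[0,0,0,0,0,0]]]'

```text
t: 8.55
tcp_pos: [0.4254, 0.3436, 0.0965]
tool_rot: [0.738, 0.675, -0.0, 0.0]
force: [-1.2, -0.6, -0.0]
finger_gap: 0.604
```

Emit:
play_rows --steps '[[[0,0,0,0,0,0],[0,0,0,0,0,0],[0,0,0,0,0,0],[0,0,0,0,0,0],[0,0,0,0,0,0],[0,0,0,0,0,0]]]' --fingers 0 --squeeze 80

```text
t: 9.3
tcp_pos: [0.4263, 0.3448, 0.098]
tool_rot: [0.737, 0.676, 0.002, 0.001]
force: [1.0, -0.5, 5.8]
finger_gap: 0.222
```

Emit:
play_rows --steps '[[[0,0,-0.01,0,0,0],[0,0,-0.02,0,0,0],[0,0,-0.03,0,0,0],[0,0,-0.03,0,0,0],[0,0,-0.02,0,0,0]]]'

```text
t: 9.93
tcp_pos: [0.4253, 0.3446, 0.2086]
tool_rot: [0.737, 0.676, 0.001, 0.0]
force: [-0.3, -0.3, -2.0]
finger_gap: 0.223
```

```bash
python3 - <<'E'
from h import *
from fit3 import s as F,S
from station import manip
st=manip.sense();q0=R.from_quat(st["tool_rot"]);print(st["tcp_pos"],st["force"],st["finger_gap"])
for n in("side","wrist"):
    s=manip.snapshot(n); cv2.imwrite(f"pics/{n}5.png",s["img"][:,:,::-1]); pickle.dump(s,open(f"{n}5.pkl","wb"))
c=cv2.imread("pics/side5.png")[200:340,220:340];cv2.imwrite("pics/side5c.png",cv2.resize(c,None,fx=4,fy=4,interpolation=cv2.INTER_CUBIC))
x=F.x;print(x)
yaw=np.degrees(x[3]);n=hatchR(x[3],np.radians(25)).apply([0,0,1])
q1=toolR(yaw,yaw,25)*R.from_euler('z',8,degrees=True)
slot=x[:3]+hatchR(x[3],np.radians(25)).apply(S)
tipoff=np.array([-.0015,0,.088])
tgt=slot+n*.04-q1.apply(tipoff);print(slot,tgt)
show(rows(st["tcp_pos"],q0,tgt,q1,n=10))
E
```

```text
[0.42532933 0.34459967 0.20857698] [-0.33640341 -0.29005521 -2.03984784] 0.2233387828784411
[ 0.58912835  0.04173628  0.10872562  0.70400459 -0.029121    0.43496199
  0.16125673]
[ 0.53474202 -0.00444627  0.10083266] [ 0.49269042 -0.038206    0.21692828]
[[[-0.0375, 0.01, -0.0009, -2.26, 1.14, -3.67], [-0.0381, 0.0077, -0.0012, -2.26, 1.14, -3.67], [-0.0385, 0.0053, -0.0018, -2.26, 1.13, -3.68], [-0.0387, 0.0028, -0.0024, -2.26, 1.14, -3.67], [-0.0388, 0.0005, -0.0031, -2.26, 1.14, -3.67], [-0.0386, -0.0018, -0.0039, -2.26, 1.14, -3.67], [-0.0384, -0.0042, -0.0047, -2.26, 1.13, -3.67], [-0.0379, -0.0064, -0.0058, -2.26, 1.14, -3.68], [-0.0373, -0.0085, -0.0067, -2.26, 1.14, -3.67], [-0.0366, -0.0107, -0.0079, -2.26, 1.14, -3.67]]]
```

View pics/side5c.png

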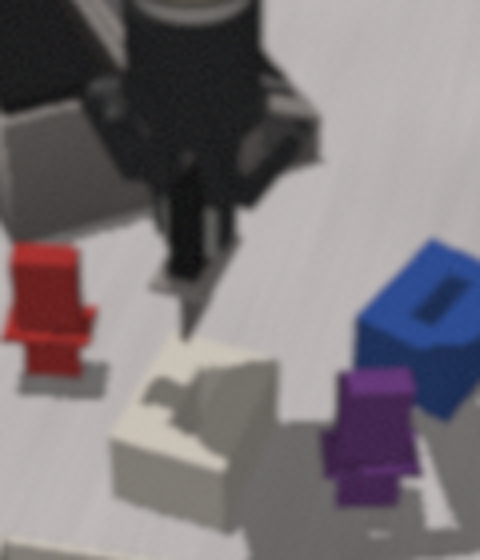

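View pics/wrist5.png

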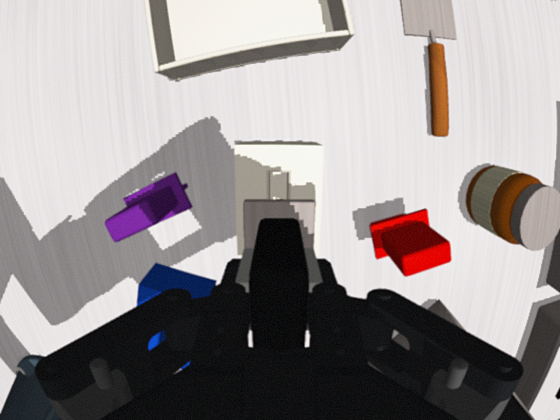

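Emit:
play_rows --steps '[[[-0.0375,0.01,-0.001,-2.26,1.14,-3.67],[-0.038,0.0077,-0.0012,-2.26,1.14,-3.67],[-0.0385,0.0053,-0.0018,-2.26,1.14,-3.67],[-0.0387,0.0028,-0.0024,-2.26,1.14,-3.67],[-0.0388,0.0005,-0.0031,-2.26,1.14,-3.67],[-0.0386,-0.0018,-0.0039,-2.26,1.14,-3.67],[-0.0384,-0.0042,-0.0047,-2.26,1.14,-3.67],[-0.038,-0.0064,-0.0058,-2.26,1.14,-3.67],[-0.0373,-0.0085,-0.0067,-2.26,1.14,-3.67],[-0.0366,-0.0107,-0.0079,-2.26,1.14,-3.67]]]'

```text
t: 11.28
tcp_pos: [0.4921, -0.0393, 0.2149]
tool_rot: [0.47, 0.856, 0.203, 0.076]
force: [0.3, -0.4, -1.9]
finger_gap: 0.225
```

Emit:
play_rows --steps '[[[0,0,0,0,0,0],[0,0,0,0,0,0]]]'

```text
t: 11.52
tcp_pos: [0.4918, -0.0378, 0.2148]
tool_rot: [0.472, 0.855, 0.202, 0.075]
force: [-0.1, -0.9, -1.0]
finger_gap: 0.223
```

```bash
python3 - <<'E'
from h import *
from fit3 import s as F,S
from station import manip
st=manip.sense();q0=R.from_quat(st["tool_rot"]);p0=st["tcp_pos"];print(p0,st["force"],st["finger_gap"],st["q"].round(2))
x=F.x;yaw=np.degrees(x[3]);HR_=hatchR(x[3],np.radians(25));n=HR_.apply([0,0,1]);slot=x[:3]+HR_.apply(S)
off=np.array([-.0015,0,.088])
print("tip in slot frame (hatch axes) mm",(HR_.inv().apply(p0+q0.apply(off)-slot)*1000).round(1))
print("key axes in hatch", (HR_.inv()*q0).as_matrix().round(3).tolist())
for nm in("scene","side","wrist"):
    s=manip.snapshot(nm);pickle.dump(s,open(nm+"6.pkl","wb"));cv2.imwrite(f"pics/{nm}6.png",s["img"][:,:,::-1])
    f=nm=="wrist"
    for o in ([.030,.018],[.030,-.018]): print(nm,"guard top",proj(s,p0+q0.apply([o[0]-.0015,o[1],.037]),f)[0].round(1))
    print(nm,"tip",proj(s,p0+q0.apply(off),f)[0].round(1),"slot",proj(s,slot,f)[0].round(1))
    t=proj(s,slot+n*.02,f)[0].astype(int)
    h,wd=60,75
    r0=max(0,t[1]-h);c0=max(0,t[0]-wd);c=s["img"][r0:r0+2*h,c0:c0+2*wd,::-1];print(c0,r0)
    cv2.imwrite(f"pics/{nm}6c.png",cv2.resize(c,None,fx=5,fy=5,interpolation=cv2.INTER_CUBIC))
E
```

```text
[ 0.49175804 -0.03784543  0.21483008] [-0.06579625 -0.8710405  -1.02577024] 0.2227094174609272 [-0.54  0.37  2.    0.64  0.73 -1.58]
tip in slot frame (hatch axes) mm [-1.5  1.1 38.3]
key axes in hatch [[0.141, 0.99, -0.002], [0.99, -0.141, 0.003], [0.002, -0.002, -1.0]]
scene guard top [279.7 191.5]
scene guard top [272.8 188.2]
scene tip [275.2 207.1] slot [279.4 215.7]
202 151
side guard top [277.2 182.6]
side guard top [287.4 185.4]
side tip [273.2 194.1] slot [268.1 204.2]
195 138
wrist guard top [314.8 204.1]
wrist guard top [242.2 204. ]
wrist tip [278.4 228.1] slot [280.6 213.4]
205 161
```

View pics/scene6c.png

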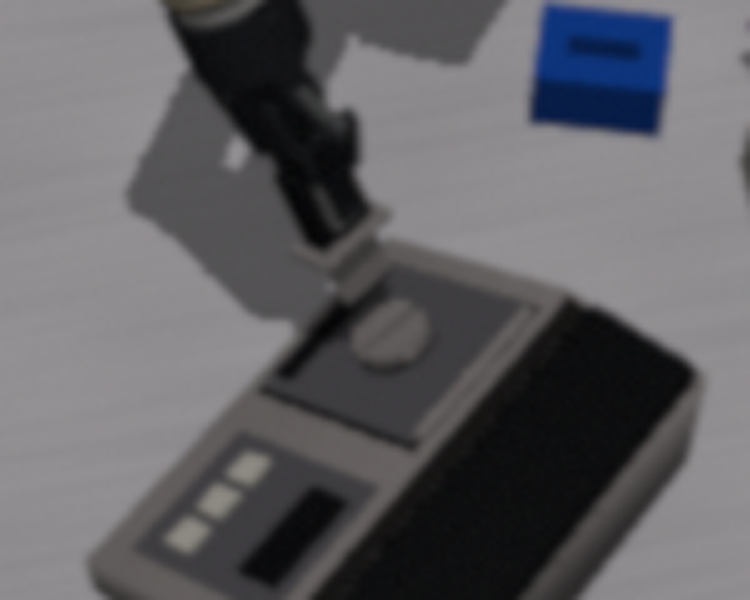

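View pics/side6c.png

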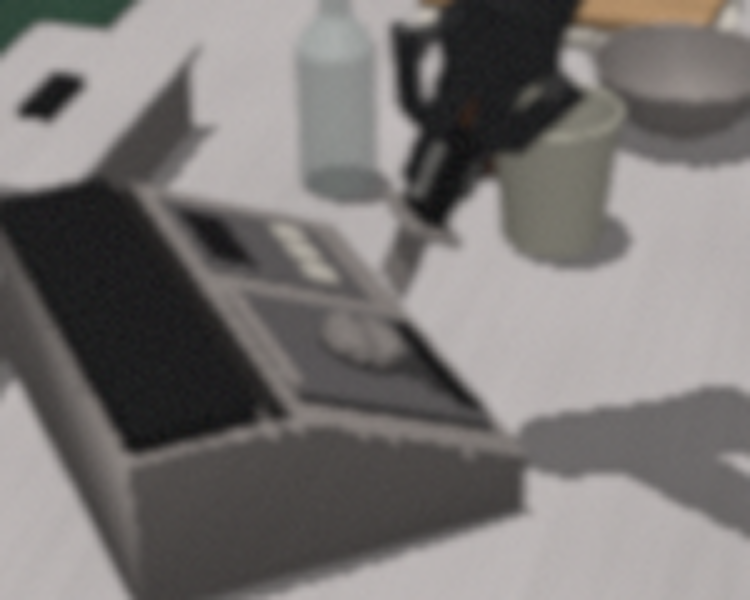

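View pics/wrist6.png

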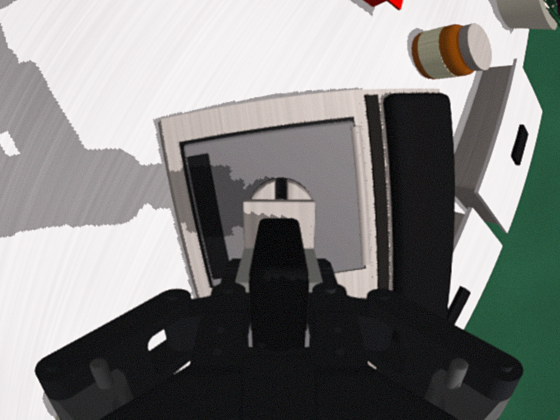

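```bash
python3 - <<'E'
import cv2
c=cv2.imread("pics/wrist6.png")[165:245,225:335];cv2.imwrite("pics/w6z.png",cv2.resize(c,None,fx=7,fy=7,interpolation=cv2.INTER_CUBIC))
E
```

```text
(no output)
```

View pics/w6z.png

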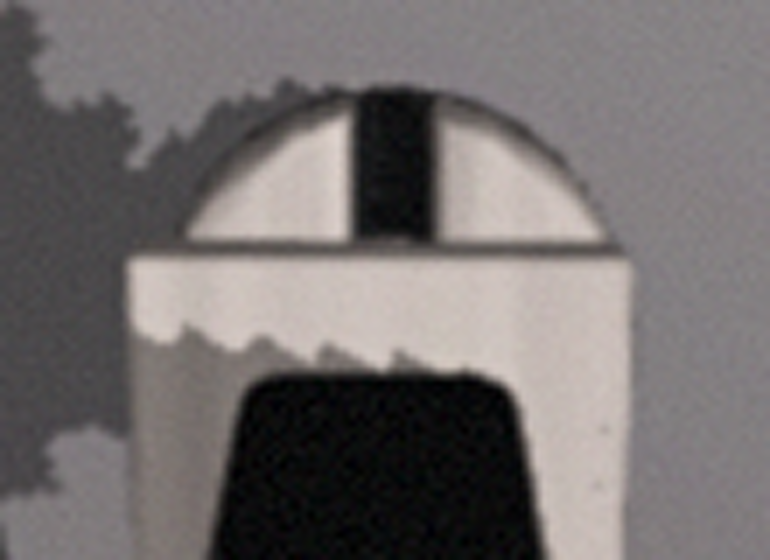

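Emit:
play_rows --steps '[[[-0.002,0.0015,0.01,0,0,0],[0,0,0.012,0,0,0],[0,0,0.01,0,0,0],[0,0,0,0,0,0],[0,0,0,0,0,0]]]'

```text
t: 12.3
tcp_pos: [0.5054, -0.0305, 0.187]
tool_rot: [0.471, 0.855, 0.202, 0.077]
force: [-0.1, -0.6, -1.7]
finger_gap: 0.225
```

```bash
cat > chk.py <<'E'
import sys
from h import *
from fit3 import s as F,S
from station import manip
st=manip.sense();q0=R.from_quat(st["tool_rot"]);p0=st["tcp_pos"];print(st["t"],p0,st["force"].round(1),st["ft_torque"].round(2),st["finger_gap"].round(3),st["q"].round(2))
x=F.x;HR_=hatchR(x[3],np.radians(25));n=HR_.apply([0,0,1]);slot=x[:3]+HR_.apply(S)
off=np.array([0,.0005,.088])
print("tip in slot frame mm",(HR_.inv().apply(p0+q0.apply(off)-slot)*1000).round(1),"force hatch",HR_.inv().apply(st["force"]).round(1))
M=(HR_.inv()*q0).as_matrix();print("turn deg",np.degrees(np.arctan2(M[0,0],M[1,0])).round(2),"axis",M[:,2].round(3))
tag=sys.argv[1]
for nm in("scene","side","wrist"):
    s=manip.snapshot(nm);pickle.dump(s,open(nm+tag+".pkl","wb"));cv2.imwrite(f"pics/{nm}{tag}.png",s["img"][:,:,::-1])
    f=nm=="wrist"
    t=proj(s,slot+n*.02,f)[0].astype(int);h,wd=40,45
    if f: t=np.array([280,205])
    r0=max(0,t[1]-h);c0=max(0,t[0]-wd);c=s["img"][r0:r0+2*h,c0:c0+2*wd,::-1]
    cv2.imwrite(f"pics/{nm}{tag}c.png",cv2.resize(c,None,fx=6,fy=6,interpolation=cv2.INTER_CUBIC))
E
python3 chk.py 7
```

```text
Traceback (most recent call last):
  File "chk.py", line 5, in <module>
    st=manip.sense();q0=R.from_quat(st["tool_rot"]);p0=st["tcp_pos"];print(st["t"],p0,st["force"].round(1),st["ft_torque"].round(2),st["finger_gap"].round(3),st["q"].round(2))
                                                                                                                                    ^^^^^^^^^^^^^^^^^^^^^^
AttributeError: 'float' object has no attribute 'round'
```

```bash
sed -i 's/st\["finger_gap"\].round(3)/round(st["finger_gap"],3)/' chk.py; python3 chk.py 7
```

```text
12.3 [ 0.50535321 -0.03049172  0.18701587] [-0.1 -0.6 -1.7] [-0.25  0.18 -0.02] 0.225 [-0.51  0.44  2.    0.7   0.66 -1.62]
tip in slot frame mm [ 1.3 -0.8  6.7] force hatch [-1.1 -0.4 -1.3]
turn deg 8.03 axis [-0.001  0.001 -1.   ]
```

View pics/wrist7c.png

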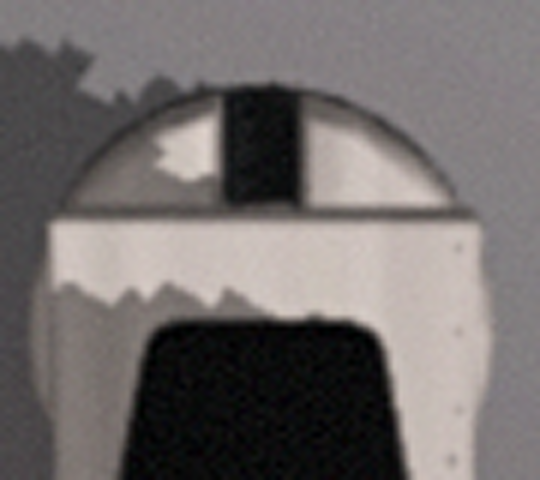

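View pics/side7c.png

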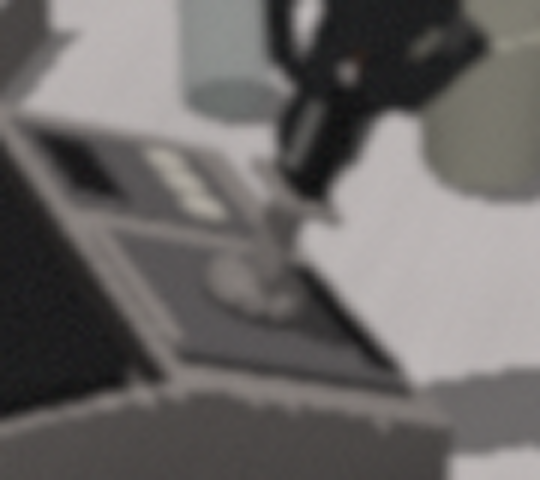

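View pics/scene7c.png

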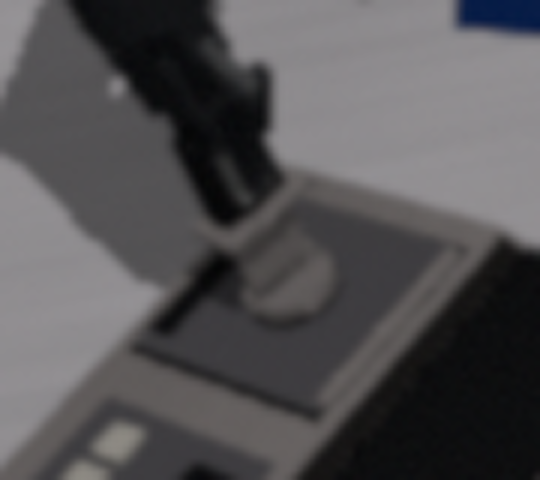

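Emit:
play_rows --steps '[[[0,-0.0004,0.005,0,0,0],[0,0,0.004,0,0,0],[0,0,0.003,0,0,0],[0,0,0,0,0,0]]]'

```text
t: 12.95
tcp_pos: [0.5088, -0.0273, 0.1758]
tool_rot: [0.471, 0.855, 0.202, 0.076]
force: [-0.9, 0.4, -1.8]
finger_gap: 0.221
```

Emit:
play_rows --steps '[[[0,0,0.0025,0,0,0],[0,0,0.0025,0,0,0],[0,0,0,0,0,0]]]'

```text
t: 13.32
tcp_pos: [0.5105, -0.0263, 0.1721]
tool_rot: [0.471, 0.855, 0.202, 0.077]
force: [-2.7, -2.6, 3.9]
finger_gap: 0.222
```

```bash
python3 chk.py 8
```

```text
13.325 [ 0.51052722 -0.02632864  0.17214096] [-2.7 -2.6  3.9] [-0.2   0.41  0.06] 0.222 [-0.49  0.47  2.    0.73  0.63 -1.65]
tip in slot frame mm [ 1.  -1.1 -9.6] force hatch [-1.8 -0.2  5.1]
turn deg 8.0 axis [-0.    -0.001 -1.   ]
```

View pics/wrist8c.png

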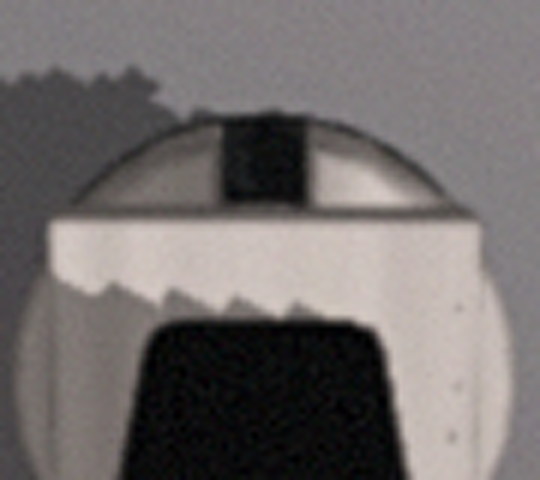

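View pics/scene8c.png

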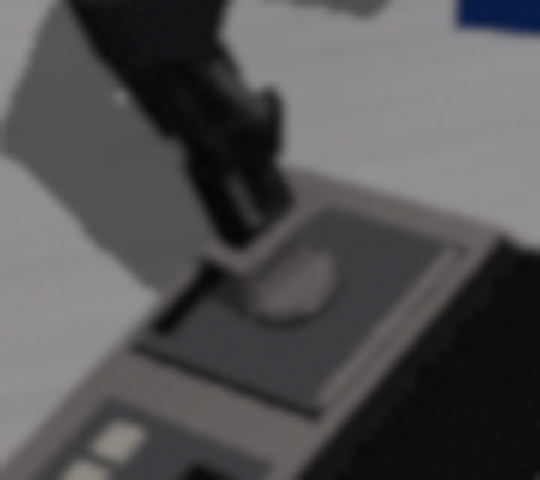

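Emit:
play_rows --steps '[[[0,0,-0.001,0,0,5],[0,0,0,0,0,9],[0,0,0,0,0,9],[0,0,0,0,0,9],[0,0,0,0,0,9]]]'

```text
t: 14.1
tcp_pos: [0.5101, -0.0264, 0.1724]
tool_rot: [0.742, 0.634, 0.216, 0.001]
force: [-1.7, -1.2, -1.2]
finger_gap: 0.224
```

```bash
python3 chk.py 9
```

```text
14.1 [ 0.51012012 -0.0264092   0.17239849] [-1.7 -1.2 -1.2] [-0.28  0.37  0.1 ] 0.224 [-0.49  0.47  2.    0.73  0.63 -0.93]
tip in slot frame mm [ 0.6 -1.2 -9.2] force hatch [-2.4  0.2 -0.2]
turn deg 49.29 axis [-0.001  0.    -1.   ]
```

View pics/wrist9c.png

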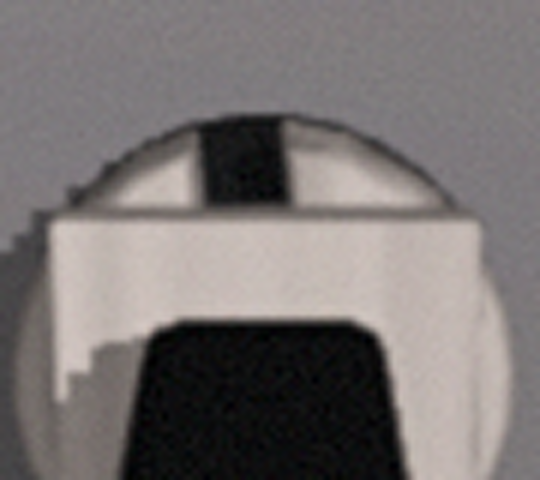

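Emit:
play_rows --steps '[[[0,0,0,0,0,9],[0,0,0,0,0,9],[0,0,0,0,0,9],[0,0,0,0,0,9],[0,0,0,0,0,4],[0,0,0,0,0,0]]]'

```text
t: 15.0
tcp_pos: [0.5099, -0.0261, 0.1723]
tool_rot: [0.913, 0.346, 0.203, -0.073]
force: [-0.2, 0.2, -1.5]
finger_gap: 0.224
```

```bash
python3 chk.py 10
```

```text
15.0 [ 0.50992879 -0.02611718  0.17227989] [-0.2  0.2 -1.5] [-0.18  0.38  0.09] 0.224 [-0.49  0.47  2.    0.73  0.63 -0.24]
tip in slot frame mm [ 0.3 -0.9 -9.3] force hatch [-0.7  0.2 -1.4]
turn deg 88.87 axis [-0.001  0.001 -1.   ]
```

View pics/wrist10c.png

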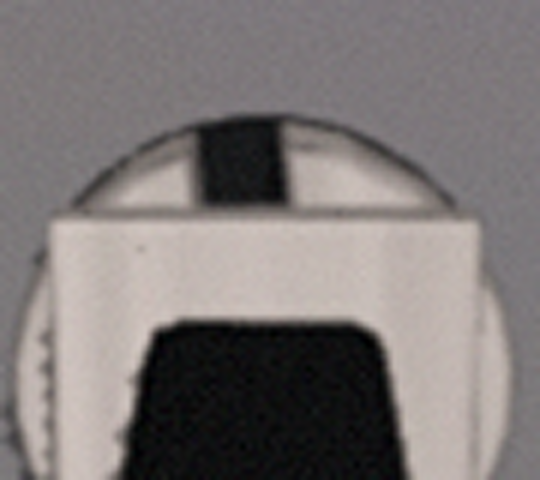

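Emit:
play_rows --steps '[[[0,0,0,0,0,2],[0,0,0,0,0,2],[0,0,0,0,0,1.5],[0,0,0,0,0,0]]]'

```text
t: 15.65
tcp_pos: [0.5099, -0.0262, 0.1724]
tool_rot: [0.929, 0.301, 0.199, -0.083]
force: [0.4, 1.8, -4.3]
finger_gap: 0.222
```

```bash
cat >> chk.py <<'E'
print("torque tool",q0.inv().apply(st["ft_torque"]).round(3),"tau6",st["tau"][5].round(3))
E
python3 chk.py 11
```

```text
15.65 [ 0.50994096 -0.02615039  0.17238577] [ 0.4  1.8 -4.3] [-0.19  0.27  0.7 ] 0.222 [-0.49  0.47  2.    0.73  0.63 -0.14]
tip in slot frame mm [ 0.2 -0.9 -9.2] force hatch [-0.5  1.1 -4.5]
turn deg 94.44 axis [-0.001  0.001 -1.   ]
torque tool [ 0.3   -0.351 -0.62 ] tau6 0.642
```

View pics/wrist11c.png

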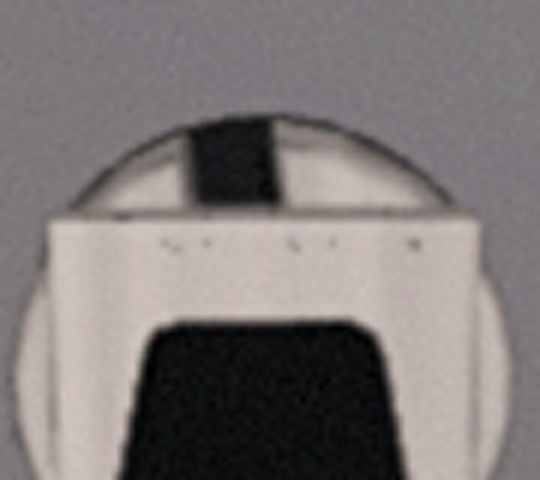

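Emit:
play_rows --steps '[[[0,0,0,0,0,-4],[0,0,0,0,0,-4],[0,0,-0.005,0,0,0],[0,0,-0.01,0,0,0],[0,0,-0.02,0,0,0],[0,0,-0.03,0,0,0],[0,0,0,0,0,0]]]'

```text
t: 16.68
tcp_pos: [0.4901, -0.0454, 0.2336]
tool_rot: [0.906, 0.364, 0.207, -0.066]
force: [-0.2, 0.7, -1.9]
finger_gap: 0.227
```

```bash
python3 chk.py 12; python3 - <<'E'
from h import *
from station import manip
st=manip.sense();q0=R.from_quat(st["tool_rot"])
show(rows(st["tcp_pos"],q0,[.4263,.3448,.21],toolR(-5),n=10))
E
```

```text
16.675 [ 0.49011806 -0.04543985  0.2336263 ] [-0.2  0.7 -1.9] [-0.23  0.25  0.03] 0.227 [-0.56  0.34  1.98  0.61  0.78 -0.18]
tip in slot frame mm [ 1.4 -3.3 57.9] force hatch [-0.6  0.7 -1.8]
turn deg 86.54 axis [ 0.001 -0.005 -1.   ]
torque tool [ 0.02  -0.339 -0.03 ] tau6 0.067
[[[0.0196, -0.0326, 0.0105, 1.04, -2.33, -4.06], [0.0222, -0.0309, 0.0103, 1.04, -2.33, -4.05], [0.0248, -0.0291, 0.0099, 1.03, -2.33, -4.06], [0.0271, -0.0271, 0.0093, 1.04, -2.33, -4.06], [0.0294, -0.0249, 0.0086, 1.04, -2.33, -4.06], [0.0313, -0.0226, 0.0078, 1.04, -2.33, -4.05], [0.0332, -0.0202, 0.0069, 1.03, -2.33, -4.06], [0.0348, -0.0176, 0.0058, 1.04, -2.33, -4.06], [0.0362, -0.0151, 0.0047, 1.04, -2.33, -4.06], [0.0373, -0.0123, 0.0035, 1.04, -2.33, -4.05]]]
```

View pics/wrist12.png

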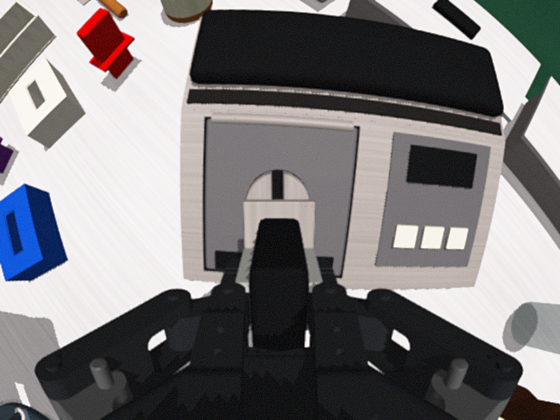

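Emit:
play_rows --steps '[[[0.0196,-0.0326,0.0105,1.04,-2.33,-4.06],[0.0222,-0.0309,0.0103,1.04,-2.33,-4.06],[0.0248,-0.0291,0.0099,1.04,-2.33,-4.06],[0.0271,-0.0271,0.0093,1.04,-2.33,-4.06],[0.0294,-0.0249,0.0086,1.04,-2.33,-4.06],[0.0313,-0.0226,0.0078,1.04,-2.33,-4.06],[0.0332,-0.0202,0.0069,1.04,-2.33,-4.06],[0.0348,-0.0176,0.0058,1.04,-2.33,-4.06],[0.0362,-0.0151,0.0047,1.04,-2.33,-4.06],[0.0373,-0.0123,0.0035,1.04,-2.33,-4.06]]]'

```text
t: 18.08
tcp_pos: [0.425, 0.3463, 0.2086]
tool_rot: [0.736, 0.677, -0.002, -0.0]
force: [1.1, -0.4, -1.4]
finger_gap: 0.227
```

Emit:
play_rows --steps '[[[0,0,0,0,0,0],[0,0,0,0,0,0]]]'

```text
t: 18.32
tcp_pos: [0.4251, 0.3444, 0.2088]
tool_rot: [0.737, 0.676, -0.001, -0.0]
force: [0.6, 0.1, -2.2]
finger_gap: 0.225
```

```bash
python3 - <<'E'
from h import *
from station import manip
st=manip.sense();q0=R.from_quat(st["tool_rot"]);print(st["tcp_pos"],st["tool_rot"],st["finger_gap"])
show(rows(st["tcp_pos"],q0,[.4261,.3440,.165],toolR(-5),n=4))
s=manip.snapshot("wrist");pickle.dump(s,open("wrist13.pkl","wb"));cv2.imwrite("pics/wrist13.png",s["img"][:,:,::-1])
for o in ([.030,.018],[.030,-.018]): print("guard top",proj(s,st["tcp_pos"]+q0.apply([o[0],o[1],.037]),1)[0].round(1))
print(proj(s,[.4258,.3433,.055],1))
E
```

```text
[0.42513781 0.34439745 0.20882077] [ 7.36696549e-01  6.76221778e-01 -1.47468425e-03 -3.57653360e-04] 0.22493520515498533
[[[-0.0001, 0.0003, 0.011, -0.04, 0.02, 0.02], [0.0, 0.0002, 0.0109, -0.03, 0.03, 0.03], [-0.0001, 0.0003, 0.011, -0.04, 0.02, 0.02], [-0.0001, 0.0003, 0.0109, -0.03, 0.03, 0.03]]]
guard top [316.7 198.8]
guard top [243.6 198.8]
[[280.86079486 201.28804673]]
```

View pics/wrist13.png

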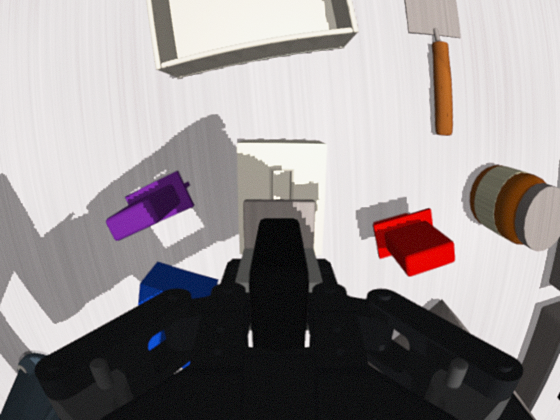

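Emit:
play_rows --steps '[[[0,0.0005,0.02,0,0,0],[0,0.0005,0.02,0,0,0],[0,0,0.02,0,0,0],[0,0,0.02,0,0,0],[0,0,0.018,0,0,0],[0,0,0.006,0,0,0],[0,0,0,0,0,0]]]'

```text
t: 19.25
tcp_pos: [0.4273, 0.3437, 0.106]
tool_rot: [0.737, 0.676, -0.0, -0.0]
force: [0.0, -0.6, -1.5]
finger_gap: 0.227
```

Emit:
play_rows --steps '[[[0,-0.0005,0.004,0,0,0],[0,0,0.002,0,0,0],[0,0,0.002,0,0,0],[0,0,0,0,0,0]]]'

```text
t: 19.75
tcp_pos: [0.4266, 0.3447, 0.0981]
tool_rot: [0.737, 0.676, -0.0, 0.0]
force: [0.1, 0.5, -2.3]
finger_gap: 0.22
```

Emit:
play_rows --steps '[[[0,0,0.001,0,0,0],[0,0,0.0005,0,0,0],[0,0,0,0,0,0]]]'

```text
t: 20.12
tcp_pos: [0.4267, 0.3447, 0.098]
tool_rot: [0.737, 0.676, 0.0, 0.0]
force: [-2.0, -1.7, 7.8]
finger_gap: 0.225
```

Guard contact felt (+10 N), so I'll release the key and retract.

Emit:
play_rows --steps '[[[0,0,0,0,0,0],[0,0,0,0,0,0],[0,0,0,0,0,0],[0,0,0,0,0,0],[0,0,0,0,0,0]]]' --fingers 0.6

```text
t: 20.75
tcp_pos: [0.4266, 0.3445, 0.0965]
tool_rot: [0.737, 0.676, -0.0, 0.0]
force: [0.1, -0.8, 0.1]
finger_gap: 0.596
```

Emit:
play_rows --steps '[[[0,0,-0.02,0,0,0],[0,0,-0.03,0,0,0],[0,0,-0.04,0,0,0],[-0.04,0,-0.04,0,0,0],[-0.04,0,-0.02,0,0,0],[0,0,0,0,0,0]]]'

```text
t: 21.5
tcp_pos: [0.42, 0.2634, 0.2482]
tool_rot: [0.738, 0.675, 0.001, 0.001]
force: [-0.9, -0.0, -0.2]
finger_gap: 0.602
```

```bash
python3 - <<'E'
from h import *
from station import manip
st=manip.sense();print(st["t"],st["tcp_pos"],st["force"],st["finger_gap"])
s=manip.snapshot("wrist");pickle.dump(s,open("wrist14.pkl","wb"));cv2.imwrite("pics/wrist14.png",s["img"][:,:,::-1])
for n in("scene","side"):
    v=manip.snapshot(n);pickle.dump(v,open(n+"14.pkl","wb"));cv2.imwrite(f"pics/{n}14.png",v["img"][:,:,::-1])
f=lambda P:proj(s,P,1)[0].round(1)
q=R.from_euler('z',-5,degrees=True)
for nm,z,a,b in(("block",.055,.0375,.05),("guard",.061,.018,.03),("handle",.121,.01,.0225)):
    print(nm,[f(np.array([.4258,.3433,z])+q.apply([sx*a,sy*b,0])).tolist() for sx,sy in((-1,1),(1,1),(1,-1),(-1,-1))])
c=cv2.imread("pics/side14.png")[165:345,230:330];cv2.imwrite("pics/side14c.png",cv2.resize(c,None,fx=3.3,fy=3.3,interpolation=cv2.INTER_CUBIC))
E
```

```text
21.5 [0.42000541 0.2634065  0.24822993] [-8.52281324e-01 -4.40572227e-05 -2.45591504e-01] 0.6023612358103563
block [[237.6, 57.7], [316.9, 57.4], [316.4, 160.4], [238.7, 160.6]]
guard [[257.8, 76.5], [296.8, 76.4], [296.8, 139.9], [258.2, 140.0]]
handle [[263.7, 75.3], [290.7, 75.3], [290.8, 134.6], [264.1, 134.6]]
```

View pics/wrist14.png

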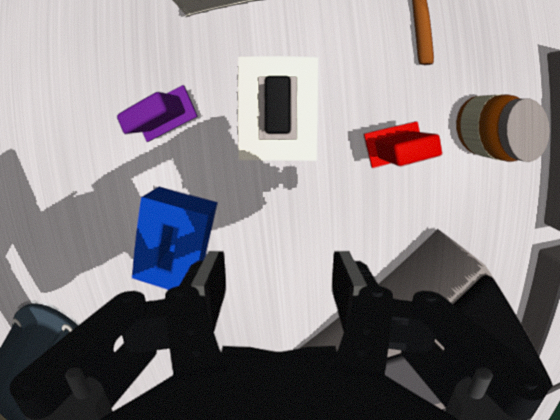

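View pics/side14c.png

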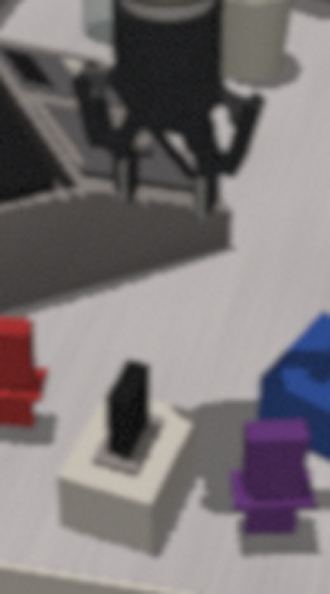

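View pics/scene14.png

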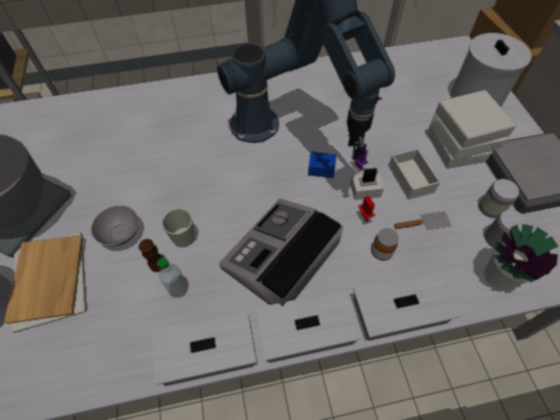

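```bash
python3 - <<'E'
from h import *
from station import manip
st=manip.sense();q0=R.from_quat(st["tool_rot"])
show(rows(st["tcp_pos"],q0,[.53,-.09,.25],toolR(40),n=9))
E
```

```text
[[[-0.0383, 0.0156, -0.0004, 0.0, 0.0, -4.99], [-0.0395, 0.0122, -0.0005, 0.0, 0.0, -5.0], [-0.0404, 0.0088, -0.0004, -0.01, 0.0, -4.99], [-0.041, 0.0052, -0.0004, 0.0, 0.0, -4.99], [-0.0413, 0.0016, -0.0004, 0.0, -0.01, -5.0], [-0.0412, -0.002, -0.0004, 0.0, 0.0, -4.99], [-0.041, -0.0056, -0.0005, -0.01, 0.0, -4.99], [-0.0403, -0.0092, -0.0004, 0.0, 0.0, -5.0], [-0.0393, -0.0126, -0.0004, 0.0, 0.0, -4.99]]]
```

Emit:
play_rows --steps '[[[-0.0383,0.0156,0,0,0,-5],[-0.0395,0.0122,0,0,0,-5],[-0.0404,0.0088,0,0,0,-5],[-0.041,0.0052,0,0,0,-5],[-0.0413,0.0016,0,0,0,-5],[-0.0412,-0.002,0,0,0,-5],[-0.041,-0.0056,0,0,0,-5],[-0.0403,-0.0092,0,0,0,-5],[-0.0393,-0.0126,0,0,0,-5],[0,0,0,0,0,0]]]'

```text
t: 22.9
tcp_pos: [0.5319, -0.0922, 0.2455]
tool_rot: [0.423, 0.906, -0.0, 0.0]
force: [0.8, -0.6, 0.5]
finger_gap: 0.602
```

```bash
python3 - <<'E'
from h import *
from fit3 import s as F,S,FL,FR,HL,HR
from station import manip
st=manip.sense();print(st["t"],st["tcp_pos"],st["force"].round(1))
s=manip.snapshot("wrist");pickle.dump(s,open("wrist15.pkl","wb"))
x=F.x;q=hatchR(x[3],np.radians(25))
for P in(FL,FR,HL,HR,S): print(proj(s,x[:3]+q.apply(P),1)[0].round(1))
for c in (np.pi/2-.2,np.pi/2-.1,1.5,np.pi/2):
    e=[proj(s,x[:3]+q.apply(S+sg*.0263*np.array([np.sin(c),np.cos(c),0])),1)[0] for sg in(1,-1)]
    d=e[0]-e[1];print(round(c,3),np.degrees(np.arctan2(d[1],d[0])).round(2))
c0,r0=proj(s,x[:3]+q.apply(S),1)[0].astype(int)-[110,90];r0=max(r0,0);c0=max(c0,0);print(c0,r0)
cv2.imwrite("pics/w15c.png",cv2.resize(s["img"][r0:r0+180,c0:c0+220,::-1],None,fx=3.3,fy=3.3,interpolation=cv2.INTER_CUBIC))
E
```

```text
22.9 [ 0.53191288 -0.09218729  0.2455064 ] [ 0.8 -0.6  0.5]
[278.3  56.4]
[279.4 192.2]
[434.9  52.9]
[428.8 207.5]
[351.5 125.9]
1.371 -9.62
1.471 -3.75
1.5 -2.04
1.571 2.11
241 35
```

View pics/w15c.png

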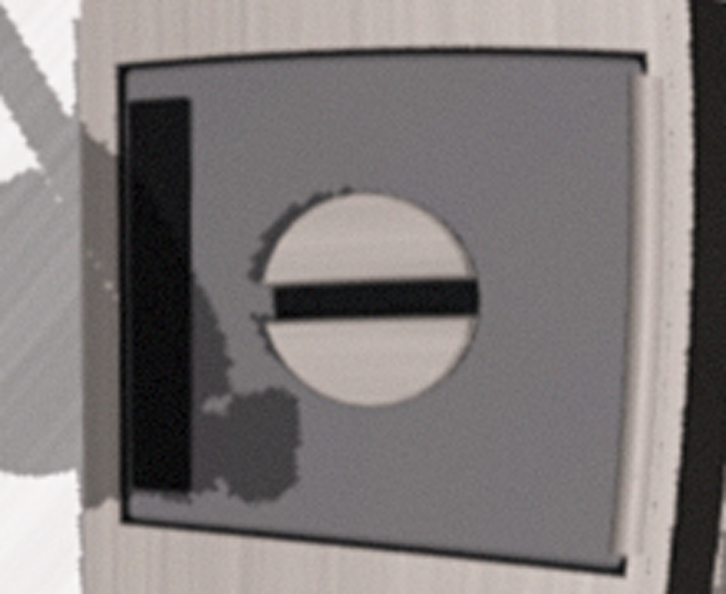

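```bash
python3 -c "
from station import manip
print(manip.sign_off())"
```

```text
the job is handed in; nothing more can be done
None
```

The hatch is shut, the lock is turned clockwise to its stop, and the black key is back upright in the white block. I handed the job in after about 23 s of robot time, with the gripper clear of everything.

- **Hatch:** pressing met a hard stop at about 38 N. A fit to the pictures gave a hatch angle of 24.9°, against 25° when fully shut. The last close-up shows the hatch lying flat with even gaps.
- **Lock:** the slot started about 8° clockwise of the hinge line, not exactly along it. I turned the key until the torque reached about 0.6 N m, roughly ten times what turning needs. The final picture reads about 1.50 rad, the stop.
- **Key:** I felt the guard touch the block's top before letting go. Afterwards the handle and guard sat within a couple of pixels of where they should be for a fully seated key.
- **Other things:** I compared by eye only; nothing else appeared to have moved.
- **Disagreements:** the first camera estimate of the closed hatch face was about 6 mm lower than where contact happened; I used the contact height. The wrist camera and the position model also differed by 1–1.5 mm sideways at the slot; I followed the camera, and the blade went in cleanly.

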